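# Switch on the bench console with its isolator key

### The arm

A 7-joint arm with a two-finger parallel gripper is mounted at the origin on a cart in front of the work surface, level with it; the furniture and walls round the work are solid. World frame = base frame: x ahead of the robot, y to its left, z up, the work surface at z = 0. Lengths are in m, angles in rad, forces in N, time in s.
With the tool pointing down it reaches from about 0.425 to 0.875 m from the base axis. Payload 4.7 kg.
Tool frame: the origin (TCP) lies between the finger pads; the fingertips stand 22 mm ahead of it and the grasp point (between the pads) lies 3 mm ahead of it; z points along the fingers, y is the direction in which the jaws open and shut (so a half turn about z gives the same grasp; the last joint's range is limited). The gripper opens to 85 mm and grips with 20 to 120 N. Pads are 22 mm wide; open, the fingers measure 114 mm over their backs; the gripper's body (76 mm by 85 mm) begins 54 mm behind the grasp point. The pads swing forward as they close: fully open they stand 13 mm farther back than shut.
Start: joints at [-1.285, 0.321, -0.07, 1.45, 0.023, 1.371, -0.057], TCP at [0.175, 0.626, 0.253] pointing down, gripper open.
Joint ranges: [-2.86, 2.86], [-0.3, 2.09], [-1.38, 1.24], [0.06, 2.45], [-1.56, 4.7], [0.09, 2.05], [-2.69, 2.69]. Speed limits (rad/s): [2.57, 2.57, 3.14, 3.14, 3.14, 3.14, 3.14].

### API

Orientations are given as a unit quaternion [w, x, y, z].
In Python, from workcell import * gives the robot as it stands.
- The arm moves only by the tool arm_command, never from a script. Its argument "moves" is one flat list of numbers, 6 for each row, row after row: the shift along the tool's x, y, z in mm, then the turn, a rotation vector about the tool's x, y, z in rad. A call has 1 to 12 rows; each row shifts and turns the commanded pose from where the row before left it, along the tool's axes as they then stand; what a row does not reach is not made up. A row lasts 1/12 s, in which the tool goes at most 41.7 mm and 7.16 degrees, less where a joint would pass 70% of its speed; a pose out of reach is approached as far as the arm can. A call is refused whole if a number of a shift passes 41.7 or a number of a turn 0.125, either way. A call with a gripper value outside its range is refused whole. "gripper" is the closure, from -1 (fully open) to 1 (shut), set as the call begins (left out, the last holds). The fingers move at their own pace and stop on an object; "newtons" is the grip in N (left out, the last holds). Time passes only in rows, so rows that do not move let the fingers close. It gives the time, the measured TCP pose, the force and the opening at its end, in the units of the state.
- sense(): the state, without advancing time (a new reading comes with each control period).
- camera(name): name is "scene" or "top"; returns a dict with "image" (400x640x3 uint8, red, green, blue), "z_map" (400x640 float32, m along the optical axis (not along the pixel's ray), 0 where there is no reading), "vfov" (degrees; the focal length in pixels is half the picture's height over the tangent of half this angle, whatever the lens; pixels are square), "cx", "cy" (the principal point, pixels), "rvec" (rotation vector, rad) and "tvec" (3), from world to camera coordinates, as OpenCV has them. Camera axes: x right, y down, z forward; pixel columns grow to the right and rows downward; lengths in m; the calibration is good to about 2 mm. A picture is of the moment at which its call begins.
- hand_in(): hands the job in, once; it reports no verdict.
The state is a dict: "time": time; "joint_pos": joint angles; "joint_vel": joint speeds; "joint_torque": joint torques, N m; "position": TCP position; "eef_rot": TCP orientation; "ft_force": force on the tool from outside, world axes, zero at the start; "ft_torque": the same for the moment, N m; "opening": opening from 0.0 (shut) to 1.0 (fully open).
Only numpy, scipy, OpenCV 4.12 (cv2) and the standard library are available. Lean on these libraries where they do the work, as an engineer would, in place of code of your own. Each camera call takes 0.05 s, during which the arm holds its last target.

### The job

Put the loose isolator key fully home into the key switch on the sloping console, turn it clockwise as far as it goes, past standby to on, and leave it there in the switch. Do not shift the screw tin, the timer or the screwdriver.

Things in the scene. Friction and masses are not known exactly. Their poses are not given: they have to be found in the camera images.
- key_bow (a point): Centre of the bow (grip) of the loose isolator key (94 mm long, about 0.16 kg): a black paddle 46 mm long, 50 wide, 22 thick. It lies on a flat of the bow on the mat, this point 11 mm up. Axes: x along the shank to the tip, y across the 50 mm width, z through the 22 mm thickness (up while it lies). The key fits the switch either way up (half a turn about its shank).
- key_pin (a point): Middle of the key's cross-pin, 62 mm ahead (x) of key_bow, same axes: a round steel pin 9 mm thick, 42 mm long overall, standing out to both sides of the nose along y. Behind it, from 50 to 23 mm ahead of key_bow, is the steel shank, 22 mm across; between them the shank cones down to a nose 9 mm across.
- key_tip (a point): End of the key's nose, on the shank's axis, 71 mm ahead of key_bow (9 mm past key_pin); same axes.
- key_switch: Key switch in the middle of the sloping face of the fixed grey console (150 mm deep, 184 wide, 100 high at the back, low front towards the robot). Origin: on the switch's axis, in the face's plane. Axes: z out of the face along the switch's axis, 30 degrees off upright towards the low front; x up the slope; y left along the face. Fully home, the key's tip is at z = 2 mm and its bow's centre at z = 73 mm.
- keyhole (a point): Centre of the keyhole, in the flat top of the round steel housing (76 mm across) that stands 30 mm out of the face; axes as key_switch. A bore 24 mm across with a straight slot along y, 11.4 mm wide and 45 mm long overall, lets the cross-pin through. The top plate is 12.5 mm thick; fully home, the pin lies 2 mm under it, can turn there and then not be drawn out. Short of home it cannot turn.
- guard_left (a point): Middle of the top bar of the fixed left guard hoop (8 mm round bar), at x = 0, y = 76 mm, z = 96 mm of key_switch. The hoop runs along x, 92 mm long, with its legs down to the face. The way over the housing from above and below (along x) is open.
- guard_right (a point): The same for the right guard hoop, at y = -76 mm of key_switch.
- key_rotor (a joint): Turn of the switch's rotor: 0 = off (its slot in line with the keyhole's slot, along y), 1.309 = standby (no click or stop there), 2.618 = on, at a fixed stop (five twelfths of a full turn). It grows clockwise as seen when facing the switch, stays where it is left and takes about 0.1 N m. The cross-pin has about 0.08 rad of play in the rotor either way.
- screw_tin: Bystander: round tin, 64 mm across, 25 mm high; origin at the centre of its underside.
- stopwatch: Bystander: dark grey timer with two keys, 50 x 62 x 19 mm; origin at the centre of its underside.
- driver_cross: Bystander: screwdriver with a red grip, 167 mm long along its y, 18 mm thick; origin at the centre of its underside.

How it is judged:
By the outcome, as a careful person would: the job done as asked, in the order asked, and still so for the second after the job is handed in, with the robot touching nothing.
It also fails if it takes over 67 s, if anything falls off the work surface, if the arm or the gripper's body presses on something with over 40 N, if the wrist force passes 120 N, or if a joint passes its speed limit or range.

## Working session

There is one attempt and no reset: what is moved stays moved. The work goes in short steps, Python scripts to look and compute and a tool call to move; the robot and the scene stay as the last step left them, time stands still between calls to the robot, and variables do not carry over. Pictures are saved under pics/ and viewed, and the job is handed in when it is done.

Besides the shell and the picture viewer there is one more tool, called after "Emit:" as name(argument=value, ...) on one line, values as JSON. arm_command: Moves the arm, as the interface text tells. Its arguments: {"type":"object","properties":{"moves":{"type":"array"},"gripper":{"type":"number"},"newtons":{"type":"number"}},"required":["moves"]}

```bash
mkdir -p pics; ls; python3 - <<'E'
from workcell import *
import cv2, numpy as np
s=sense(); print(s['time'],s['position'],s['eef_rot'],s['opening'])
for n in ['scene','top']:
    c=camera(n); cv2.imwrite(f'pics/{n}0.png',c['image'][:,:,::-1]); np.savez(f'{n}0.npz',**c)
    print(n,c['vfov'],c['cx'],c['cy'],c['rvec'],c['tvec'])
E
```

```text
pics
0.0 [0.17439497 0.62564752 0.25220396] [-9.79148482e-05  1.35456062e-01  9.90782875e-01 -9.69964541e-04] 0.9995262001211132
scene 56.30171031760234 323.75226518866657 198.68528597824215 [ 2.27192216 -0.75978915  0.33212825] [-0.35849224  0.29429315  0.70847445]
top 52.500067829828545 319.2629103226793 204.71188652603036 [ 2.17525925 -2.19619612  0.1198194 ] [0.04628269 0.48122221 0.93869113]
```

```bash
cat > h.py <<'E'
import numpy as np, cv2
from scipy.spatial.transform import Rotation as R
class Cam:
    def __init__(s,d):
        s.d=d; s.img=d['image']; s.z=d['z_map']; s.f=200/np.tan(np.radians(float(d['vfov']))/2)
        s.cx=float(d['cx']); s.cy=float(d['cy']); s.Rm=cv2.Rodrigues(np.array(d['rvec'],float))[0]; s.t=np.array(d['tvec'],float)
        s.o=-s.Rm.T@s.t
    def ray(s,u,v):
        r=np.stack([(np.asarray(u)-s.cx)/s.f,(np.asarray(v)-s.cy)/s.f,np.ones(np.shape(u))],-1); return r@s.Rm
    def onz(s,u,v,z): 
        r=s.ray(u,v); return s.o+r*((z-s.o[2])/r[...,2])[...,None]
    def cloud(s):
        v,u=np.mgrid[0:400,0:640]; return s.o+s.ray(u,v)*s.z[...,None]
    def proj(s,p):
        q=np.asarray(p)@s.Rm.T+s.t; return np.stack([q[...,0]/q[...,2]*s.f+s.cx,q[...,1]/q[...,2]*s.f+s.cy],-1)
def load(n): return Cam(dict(np.load(n)))
def grab(n,tag):
    from workcell import camera
    c=camera(n); np.savez(f'{n}{tag}.npz',**c); cv2.imwrite(f'pics/{n}{tag}.png',c['image'][:,:,::-1]); return Cam(c)
def crop(c,x0,y0,x1,y1,k,fn): cv2.imwrite(fn,cv2.resize(c.img[y0:y1,x0:x1,::-1],None,fx=k,fy=k,interpolation=cv2.INTER_CUBIC))
E
python3 - <<'E'
from h import *
t=load('top0.npz'); s=load('scene0.npz')
a=cv2.resize(t.img[180:220,350:420,::-1],None,fx=8,fy=8,interpolation=cv2.INTER_CUBIC)[:, :400*2]
crop(t,350,175,420,225,8,'pics/tk.png');crop(t,200,100,320,210,6,'pics/tc.png')
crop(s,335,235,400,290,10,'pics/sk.png');crop(s,270,110,380,210,7,'pics/sc.png')
cl=t.cloud()
for p in [(385,201),(400,201),(370,201),(330,200),(265,162),(397,247),(250,248),(420,200)]: print(p,cl[p[1],p[0]])
E
```

```text
(385, 201) [ 0.48920679 -0.114761    0.02027843]
(400, 201) [ 0.48846822 -0.14957609  0.02478177]
(370, 201) [ 0.48956651 -0.07908457  0.01969953]
(330, 200) [ 0.49496152  0.01499176 -0.00222718]
(265, 162) [0.57641411 0.16501316 0.06404277]
(397, 247) [ 0.3802321  -0.13915862  0.0261804 ]
(250, 248) [0.38150705 0.20483235 0.01905087]
(420, 200) [ 0.49266384 -0.20339352  0.00228699]
```

```bash
python3 - <<'E'
from h import *
for n,roi in [('top',(205,105,315,205)),('scene',(280,130,370,205))]:
    c=load(n+'0.npz'); cl=c.cloud(); x0,y0,x1,y1=roi
    P=cl[y0:y1,x0:x1].reshape(-1,3)
    n0=np.array([-.5*.93,-.5*.37,.866]); d0=None
    P=P[(P[:,2]>.02)&(P[:,2]<.12)]
    # iterate: initial plane offset by mode
    h=P@n0; hist,e=np.histogram(h,60); d=e[hist.argmax()]+.5*(e[1]-e[0]); m=abs(h-d)<.012
    for i in range(20):
        q=P[m]; mu=q.mean(0); nn=np.linalg.svd(q-mu,full_matrices=False)[2][2]; nn*=np.sign(nn[2]); r=(P-mu)@nn; m=abs(r)<.005
    print(n,m.sum(),'normal',nn,'slope',np.degrees(np.arccos(nn[2])),'az uphill',np.degrees(np.arctan2(-nn[1],-nn[0])),'d',mu@nn, 'res',r[m].std())
    hsv=cv2.cvtColor(c.img,cv2.COLOR_RGB2HSV); 
    # orange
    om=cv2.inRange(hsv,(8,120,90),(30,255,255)); om[:y0]=0;om[y1:]=0;om[:,:x0]=0;om[:,x1:]=0
    v,u=np.nonzero(om); print('orange',len(u),u.mean(),v.mean())
# top: bow/pin
c=load('top0.npz'); g=c.img[175:225,350:420].astype(int); hsv=cv2.cvtColor(c.img,cv2.COLOR_RGB2HSV)[175:225,350:420]
steel=(hsv[...,1]<60)&(hsv[...,2]>110); dark=(hsv[...,2]<60)
for nm,m in[('steel',steel),('dark',dark)]:
    v,u=np.nonzero(m); print(nm,len(u),u.mean()+350,v.mean()+175,u.min()+350,u.max()+350,v.min()+175,v.max()+175)
print(c.o, load('scene0.npz').o)
for z in (.02,):
  cl=c.cloud(); 
  print(np.median(cl[190:212,386:402].reshape(-1,3),0), 'mat',np.median(cl[220:240,340:380].reshape(-1,3),0))
E
```

```text
top 4131 normal [-0.45503795 -0.1894372   0.87008851] slope 29.53107357393108 az uphill 22.60248746912091 d -0.24095477562947895 res 0.002067758473727184
orange 47 266.3829787234043 164.10638297872342
scene 2729 normal [-0.46036326 -0.1909652   0.8669475 ] slope 29.894166764368872 az uphill 22.52936582191194 d -0.24443822249842723 res 0.0020552019391430693
orange 25 324.28 160.76
steel 211 374.6729857819905 200.69668246445497 362 402 193 209
dark 380 392.5657894736842 201.14473684210526 382 403 191 212
[0.39660753 0.06193905 0.97658792] [ 0.10278381 -0.43475988  0.7193612 ]
[ 0.48920537 -0.13519071  0.02198302] mat [ 4.21925348e-01 -5.43372028e-02  2.93258331e-04]
```

```bash
python3 - <<'E'
from h import *
az=np.radians(22.56); hh=np.array([np.cos(az),np.sin(az),0]); Z=np.array([0,0,1.])
n=-.5*hh+np.sqrt(.75)*Z; ux=np.sqrt(.75)*hh+.5*Z; uy=np.cross(n,ux)
for nm,roi,d in [('top',(235,130,295,190),None),('scene',(300,140,350,190),None)]:
    c=load(nm+'0.npz'); x0,y0,x1,y1=roi
    cl=c.cloud(); 
    P=cl.reshape(-1,3); c0=np.array([.57,.165,.06])
    im=cv2.cvtColor(c.img,cv2.COLOR_RGB2HSV)
    k=12
    sub=cv2.resize(c.img[y0:y1,x0:x1],None,fx=k,fy=k,interpolation=cv2.INTER_CUBIC)
    h=cv2.cvtColor(sub,cv2.COLOR_RGB2HSV)
    m=((h[...,1]>90)|(h[...,2]<120)).astype(np.uint8)
    nl,lab,st,ce=cv2.connectedComponentsWithStats(m)
    for i in range(1,nl):
        if st[i,4]>k*k*15: print(nm,i,st[i,:5]/k,ce[i]/k-.5+.5/k+[x0,y0])
    cv2.imwrite(f'pics/m_{nm}.png',np.hstack([sub[...,::-1],cv2.cvtColor(m*255,cv2.COLOR_GRAY2BGR)])[::2,::2])
E
```

```text
top 2 [5.27500000e+01 1.00000000e+00 7.25000000e+00 3.14166667e+01
 1.16700000e+03] [291.16251904 145.39559531]
top 9 [  21.66666667   28.58333333   19.33333333   10.5        1228.25      ] [265.79663647 163.23708359]
top 14 [  36.58333333   50.25         23.41666667    9.75       1447.66666667] [286.48727358 186.15300484]
scene 3 [  0.           2.91666667   8.66666667  11.08333333 277.75      ] [303.55921842 147.51941444]
scene 5 [ 15.75        17.33333333  14.16666667   7.66666667 783.91666667] [322.33355923 160.75735711]
scene 8 [ 12.58333333  28.5         23.           9.33333333 894.83333333] [325.40919321 173.71347861]
scene 9 [ 36.41666667  29.25        13.58333333  20.75       773.25      ] [341.87874502 180.75202518]
scene 13 [  0.          44.91666667  11.91666667   5.08333333 419.66666667] [303.78987953 187.68576251]
```

```bash
python3 - <<'E'
from h import *
az=np.radians(22.56); hh=np.array([np.cos(az),np.sin(az),0]); Z=np.array([0,0,1.])
n=-.5*hh+np.sqrt(.75)*Z; ux=np.sqrt(.75)*hh+.5*Z; uy=np.cross(n,ux)
t=load('top0.npz');s=load('scene0.npz')
rt=t.ray(265.8,163.24); rs=s.ray(322.4,160.4)
A=np.stack([rt,-rs],1); x=np.linalg.lstsq(A,s.o-t.o,rcond=None)[0]; print('tri',t.o+x[0]*rt,s.o+x[1]*rs)
p=t.onz(265.8,163.24,.0827); print('top',p,'face d',(p-.03*n)@n); q=s.onz(322.4,160.4,.0827);print('scene',q)
for nm,c in (('t',t),('s',s)):
    cl=c.cloud().reshape(-1,3); r=cl-p; a=r@ux;b=r@uy;h=r@n; rad=np.hypot(a,b)
    m=(rad>.024)&(rad<.034)&(abs(h)<.02); print(nm,'disc h',np.median(h[m]),h[m].std())
    m=(abs(h)<.008)&(rad<.045); print(' disc centre',a[m].mean(),b[m].mean(), (a[m].min()+a[m].max())/2,(b[m].min()+b[m].max())/2)
    m=(rad>.05)&(rad<.065)&(abs(h+.03)<.02); print('face h',np.median(h[m]))
# guards check
for c in(t,s): print(c.proj(p-.03*n+.096*n+.076*uy),c.proj(p+.066*n-.076*uy), c.proj(p+.0225*uy),c.proj(p-.0225*uy))
for c,nm in ((t,'top'),):
    print('key steel',c.onz(374.67,200.7,.011))
    for u,v in [(367.1,201),(361.5,201),(367.1,193),(367.1,209)]: print(c.onz(u,v,.011))
    print('bow', c.onz(392.9,201,.022))
E
```

```text
tri [0.56928715 0.16075834 0.08599886] [0.56831079 0.16139463 0.08588015]
top [0.56992678 0.16112438 0.0827    ] face d -0.25244494309238225
scene [0.57064779 0.1643874  0.0827    ]
t disc h 0.0064511211160713875 0.0015669273301569218
 disc centre 0.0035788340880241656 -0.000821036445490134 0.0013542262679663332 -0.0008272639150441463
face h -0.022361145166820178
s disc h 0.006590465903435025 0.003938938337692316
 disc centre -0.0025863313257750947 -0.002780635166492821 -0.0013966003630320814 -0.0004005357310297372
face h -0.022190369761075312
[234.85947388 186.57367176] [302.47924886 158.39449979] [256.43178409 167.13008535] [275.1432841  159.36026741]
[290.88644663 140.97414886] [343.79211366 161.07118998] [315.60017334 158.30358243] [330.37811995 164.04087217]
key steel [ 0.49103951 -0.09161906  0.011     ]
[ 0.49047084 -0.07339195  0.011     ]
[ 0.49058509 -0.05992928  0.011     ]
[ 0.50978233 -0.07379728  0.011     ]
[ 0.47122739 -0.07298806  0.011     ]
bow [ 0.48888036 -0.13326521  0.022     ]
```

Emit:
arm_command(moves=[-34, -19, 0, 0, 0, 0, -34, -19, 0, 0, 0, 0, -34, -19, 0, 0, 0, 0, -34, -19, 0, 0, 0, 0, -34, -19, 0, 0, 0, 0, -34, -19, 0, 0, 0, 0, -34, -19, 0, 0, 0, 0, -34, -19, 0, 0, 0, 0, -34, -19, 0, 0, 0, 0, -34, -19, 0, 0, 0, 0], gripper=-1, newtons=80)

```text
time: 0.93
position: [0.4519, 0.3501, 0.2531]
eef_rot: [-0.0, 0.135, 0.991, -0.0]
ft_force: [0.5, 0.2, -0.9]
opening: 0.998
```

```bash
cat >> h.py <<'E'
def to(p,Rt):
    """remaining shift in current tool axes (mm) and rotvec"""
    from workcell import sense
    s=sense(); q=s['eef_rot']; Rc=R.from_quat([q[1],q[2],q[3],q[0]]).as_matrix(); 
    print('t',round(s['time'],2),'pos',np.round(s['position'],4),'q',np.round(s['joint_pos'],2),'open',round(s['opening'],3),'F',np.round(s['ft_force'],1),'M',np.round(s['ft_torque'],2))
    print('Rc\n',np.round(Rc,3))
    if p is not None:
        print('shift now-axes',np.round(1000*Rc.T@(np.asarray(p)-s['position']),1),' in target axes',np.round(1000*Rt.T@(np.asarray(p)-s['position']),1),'rot',np.round(R.from_matrix(Rc.T@Rt).as_rotvec(),3))
    return s,Rc
E
python3 -c "
from h import *
to(None,None)"
```

```text
t 0.93 pos [0.4519 0.3501 0.2531] q [-0.86  0.15  0.17  1.66 -0.03  1.33  0.62] open 0.998 F [ 0.5  0.2 -0.9] M [ 0.05 -0.03 -0.03]
Rc
 [[-0.963  0.268 -0.   ]
 [ 0.268  0.963 -0.   ]
 [ 0.    -0.    -1.   ]]
```

Emit:
arm_command(moves=[-12, -38, 0, 0, 0, 0, -12, -38, 0, 0, 0, 0, -12, -38, 0, 0, 0, 0, -12, -38, 0, 0, 0, 0, -12, -38, 0, 0, 0, 0, -12, -38, 0, 0, 0, 0, -12, -38, 0, 0, 0, 0, -12, -38, 0, 0, 0, 0, -12, -38, 0, 0, 0, 0, -12, -38, 0, 0, 0, 0, -12, -38, 0, 0, 0, 0, -12, -38, 0, 0, 0, 0])

```text
time: 1.93
position: [0.4667, -0.1279, 0.2532]
eef_rot: [0.0, 0.135, 0.991, 0.0]
ft_force: [1.3, -1.0, 0.1]
opening: 1.001
```

Emit:
arm_command(moves=[-12, -38, 0, 0, 0, 0, 0, 0, 0, 0, 0, 0.12, 0, 0, 0, 0, 0, 0.12, 0, 0, 0, 0, 0, 0.12, 0, 0, 0, 0, 0, 0.12, 0, 0, 0, 0, 0, 0.12, 0, 0, 0, 0, 0, 0.12, 0, 0, 0, 0, 0, 0.12, 0, 0, 0, 0, 0, 0.12, 0, 0, 0, 0, 0, 0.12, 0, 0, 0, 0, 0, 0.12, 0, 0, 0, 0, 0, 0.1])

```text
time: 2.93
position: [0.4684, -0.1658, 0.2529]
eef_rot: [-0.0, 0.71, 0.705, -0.0]
ft_force: [-0.7, 0.4, -0.4]
opening: 0.999
```

Emit:
arm_command(moves=[0, 0, 0, 0, 0.1, 0, 0, 0, 0, 0, 0.1, 0, 0, 0, 0, 0, 0.1, 0, 0, 0, 0, 0, 0.1, 0, 0, 0, 0, 0, 0.1, 0, 0, 0, 0, 0, 0.1, 0, 0, 0, 0, 0, 0.1, 0, 0, 0, 0, 0, 0.085, 0])

```text
time: 3.6
position: [0.4686, -0.1667, 0.2529]
eef_rot: [-0.272, 0.654, 0.652, 0.272]
ft_force: [0.4, 0.1, 0.9]
opening: 0.996
```

```bash
python3 -c "
from h import *
y=np.array([1,-.025,0]);y/=np.linalg.norm(y);k=np.array([.025,1,0]);k/=np.linalg.norm(k)
a=np.pi/4;z=np.cos(a)*k-np.sin(a)*np.array([0,0,1]);x=np.cross(y,z)
Rt=np.stack([x,y,z],1); g=np.array([.4888,-.144,.024])
to(g-.06*z,Rt)
c=grab('scene',1);grab('top',1)"
```

```text
t 3.6 pos [ 0.4686 -0.1667  0.2529] q [ 0.05  0.4   0.79  1.68 -0.77  1.83  0.94] open 0.996 F [0.4 0.1 0.9] M [-0.71  0.02 -0.03]
Rc
 [[ 0.002  1.     0.002]
 [ 0.704 -0.002  0.71 ]
 [ 0.71  -0.    -0.704]]
shift now-axes [-146.2   19.2  117.3]  in target axes [-145.5   19.6  118.2] rot [-0.016 -0.004  0.016]
```

Emit:
arm_command(moves=[-29, 4, 23.5, -0.016, 0, 0.016, -29, 4, 23.5, 0, 0, 0, -29, 4, 23.5, 0, 0, 0, -29, 4, 23.5, 0, 0, 0, -29, 4, 23.5, 0, 0, 0, 0, 0, 0, 0, 0, 0])

```text
time: 4.2
position: [0.4861, -0.1831, 0.061]
eef_rot: [-0.271, 0.661, 0.645, 0.27]
ft_force: [-0.6, 1.8, -0.4]
opening: 0.998
```

```bash
cat > g.py <<'E'
from h import *
y=np.array([1,-.025,0]);y/=np.linalg.norm(y);k=np.array([.025,1,0]);k/=np.linalg.norm(k)
a=np.pi/4;z=np.cos(a)*k-np.sin(a)*np.array([0,0,1]);x=np.cross(y,z)
Rt=np.stack([x,y,z],1); g=np.array([.4888,-.144,.024])
E
python3 -c "
from g import *
to(g,Rt)
c=grab('scene',2);crop(c,300,170,460,310,5,'pics/s2.png')
c=grab('top',2);crop(c,340,150,470,250,6,'pics/t2.png')"
```

```text
t 4.2 pos [ 0.4861 -0.1831  0.061 ] q [ 0.14  0.7   0.7   1.73 -0.9   1.63  1.16] open 0.998 F [-0.6  1.8 -0.4] M [-0.67  0.05  0.09]
Rc
 [[ 0.022  1.     0.008]
 [ 0.706 -0.021  0.708]
 [ 0.708 -0.01  -0.707]]
shift now-axes [ 1.5  2.3 53.9]  in target axes [ 1.5  1.8 53.9] rot [-0.01  -0.001 -0.005]
```

Emit:
arm_command(moves=[1.5, 1, 14, 0, 0, 0, 0, 0, 14, 0, 0, 0, 0, 0, 14, 0, 0, 0, 0, 0, 9, 0, 0, 0, 0, 0, 3, 0, 0, 0, 0, 0, 0, 0, 0, 0])

```text
time: 4.8
position: [0.4901, -0.145, 0.0304]
eef_rot: [-0.268, 0.66, 0.646, 0.274]
ft_force: [0.6, -0.1, 0.2]
opening: 0.999
```

```bash

python3 -c "
from g import *
to(g,Rt)
c=grab('scene',3);crop(c,320,210,430,290,7,'pics/s3.png')
c=grab('top',3);crop(c,340,160,450,240,7,'pics/t3.png')"
```

```text
t 4.8 pos [ 0.4901 -0.145   0.0304] q [ 0.1   0.7   0.67  1.8  -0.95  1.55  1.17] open 0.999 F [ 0.6 -0.1  0.2] M [-0.77  0.06 -0.02]
Rc
 [[ 0.016  1.     0.015]
 [ 0.706 -0.022  0.708]
 [ 0.708 -0.    -0.707]]
shift now-axes [-3.8 -1.4  5.2]  in target axes [-3.8 -1.4  5.2] rot [-0.002 -0.001  0.002]
```

Emit:
arm_command(moves=[0.4, -1.4, 6, 0, 0, 0, 0, 0, 4, 0, 0, 0, 0, 0, 0, 0, 0, 0])

```text
time: 5.15
position: [0.4887, -0.1385, 0.0233]
eef_rot: [-0.268, 0.661, 0.645, 0.274]
ft_force: [0.1, 0.8, 0.1]
opening: 1.003
```

```bash

python3 -c "
from g import *
to(g,Rt)"
```

```text
t 5.15 pos [ 0.4887 -0.1385  0.0233] q [ 0.09  0.7   0.67  1.81 -0.95  1.54  1.18] open 1.003 F [0.1 0.8 0.1] M [-0.71  0.05 -0.01]
Rc
 [[ 0.017  1.     0.016]
 [ 0.707 -0.023  0.707]
 [ 0.707 -0.001 -0.707]]
shift now-axes [-3.4  0.2 -4.4]  in target axes [-3.4  0.2 -4.4] rot [-0.002 -0.     0.001]
```

Close.

Emit:
arm_command(moves=[0, 0, 0, 0, 0, 0, 0, 0, 0, 0, 0, 0, 0, 0, 0, 0, 0, 0, 0, 0, 0, 0, 0, 0, 0, 0, 0, 0, 0, 0, 0, 0, 0, 0, 0, 0, 0, 0, 0, 0, 0, 0, 0, 0, 0, 0, 0, 0], gripper=1, newtons=80)

```text
time: 5.82
position: [0.4893, -0.1399, 0.0242]
eef_rot: [-0.267, 0.661, 0.646, 0.274]
ft_force: [0.4, -4.4, 5.3]
opening: 0.564
```

```bash

python3 -c "
from g import *
to(g,Rt)
c=grab('scene',4);crop(c,320,210,430,290,7,'pics/s4.png')
c=grab('top',4);crop(c,340,160,450,240,7,'pics/t4.png')"
```

```text
t 5.82 pos [ 0.4893 -0.1399  0.0242] q [ 0.09  0.7   0.67  1.81 -0.95  1.54  1.18] open 0.564 F [ 0.4 -4.4  5.3] M [-0.58  0.06  0.04]
Rc
 [[ 0.017  1.     0.018]
 [ 0.708 -0.024  0.706]
 [ 0.706  0.001 -0.708]]
shift now-axes [-3.  -0.4 -2.7]  in target axes [-3.  -0.4 -2.7] rot [0.    0.001 0.001]
```

Emit:
arm_command(moves=[5, 0, -5, 0, 0, 0, 14, 0, -14, 0, 0, 0, 24, 0, -24, 0, 0, 0, 27, 0, -27, 0, 0, 0, 27, 0, -27, 0, 0, 0, 27, 0, -27, 0, 0, 0, 24, 0, -24, 0, 0, 0, 12, 0, -12, 0, 0, 0])

```text
time: 6.58
position: [0.4895, -0.1392, 0.2538]
eef_rot: [-0.266, 0.66, 0.647, 0.275]
ft_force: [0.0, -0.4, -1.5]
opening: 0.567
```

```bash
cat > k.py <<'E'
from h import *
az=np.radians(22.56); hh=np.array([np.cos(az),np.sin(az),0]); Z=np.array([0,0,1.])
n=-.5*hh+np.sqrt(.75)*Z; ux=np.sqrt(.75)*hh+.5*Z; uy=np.cross(n,ux)
t0=load('top0.npz')
d=-.2460+.03   # keyhole plane offset
r=t0.ray(265.8,163.24); hole=t0.o+r*((d-t0.o@n)/(r@n)); sw=hole-.03*n
# grasp record
Rg=R.from_quat([.661,.646,.274,-.267]).as_matrix(); pg=np.array([.4893,-.1399,.0242])
kx=np.array([.025,1,0]);kx/=np.linalg.norm(kx); KL=np.stack([kx,np.cross(Z,kx),Z],1)
Kt=Rg.T@KL; bt=Rg.T@(np.array([.4890,-.1345,.011])-pg)   # key axes, bow in tool
KW=np.stack([-n,uy,ux],1)   # target key axes world
def target(h,dx=0,dy=0):  # bow centre at switch z=h
    Rt=KW@Kt.T; return sw+h*n+dx*ux+dy*uy-Rt@bt, Rt
E
python3 -c "
from k import *
print('hole',hole,'sw',sw); print(Kt,bt)
p,Rt=target(.140); print('target',p,Rt)
to(p,Rt)
c=grab('scene',5);crop(c,320,150,430,270,6,'pics/s5.png')"
```

```text
hole [0.56864752 0.1603923  0.08929776] sw [0.58249969 0.16614706 0.06331699]
[[ 7.07444394e-01  1.87268717e-03  7.06766527e-01]
 [ 1.61472311e-03 -9.99998162e-01  1.03337791e-03]
 [ 7.06767163e-01  4.10174838e-04 -7.07446117e-01]] [-0.0055148  -0.0004398   0.01314852]
target [0.52609067 0.14224154 0.19582913] [[ 8.91176832e-01  3.85222032e-01 -2.39599332e-01]
 [ 3.72259224e-01 -9.22823498e-01 -9.90952143e-02]
 [-2.59281553e-01 -8.81702281e-04 -9.65801376e-01]]
t 6.58 pos [ 0.4895 -0.1392  0.2538] q [-0.01  0.38  0.78  1.69 -0.8   1.78  0.87] open 0.567 F [ 0.  -0.4 -1.5] M [-1.05 -0.04 -0.07]
Rc
 [[ 0.013  1.     0.019]
 [ 0.708 -0.023  0.706]
 [ 0.706  0.004 -0.708]]
shift now-axes [158.7  29.9 240.4]  in target axes [ 152.4 -245.6   19.3] rot [-0.306 -0.926  1.162]
```

Emit:
arm_command(moves=[0, 0, 0, -0.0235, -0.0712, 0.0894, 0, 0, 0, -0.0235, -0.0712, 0.0894, 0, 0, 0, -0.0235, -0.0712, 0.0894, 0, 0, 0, -0.0235, -0.0712, 0.0894, 0, 0, 0, -0.0235, -0.0712, 0.0894, 0, 0, 0, -0.0235, -0.0712, 0.0894, 0, 0, 0, -0.0235, -0.0712, 0.0894, 0, 0, 0, -0.0235, -0.0712, 0.0894, 0, 0, 0, -0.0235, -0.0712, 0.0894, 0, 0, 0, -0.0235, -0.0712, 0.0894, 0, 0, 0, -0.0235, -0.0712, 0.0894, 0, 0, 0, -0.0235, -0.0712, 0.0894])

```text
time: 7.63
position: [0.4883, -0.138, 0.2489]
eef_rot: [0.001, 0.967, 0.236, -0.101]
ft_force: [-0.9, 0.2, -2.0]
opening: 0.567
```

```bash
python3 -c "
from k import *
p,Rt=target(.205)
to(p,Rt)"
```

```text
t 7.63 pos [ 0.4883 -0.138   0.2489] q [-0.59  0.19  0.87  1.7  -0.05  1.49 -0.81] open 0.567 F [-0.9  0.2 -2. ] M [ 0.08 -0.26 -0.01]
Rc
 [[ 0.868  0.456 -0.195]
 [ 0.456 -0.889 -0.049]
 [-0.195 -0.046 -0.98 ]]
shift now-axes [ 128.2 -234.6  -17.9]  in target axes [ 105.8 -244.1  -31.5] rot [-0.026 -0.064  0.087]
```

Emit:
arm_command(moves=[0, 0, 0, -0.026, -0.064, 0.087, 0, 0, -20, 0, 0, 0, 15, -35, -2, 0, 0, 0, 15, -35, -2, 0, 0, 0, 15, -35, -2, 0, 0, 0, 15, -35, -2, 0, 0, 0, 15, -35, -2, 0, 0, 0, 15, -35, -2, 0, 0, 0, 15, -34, -2, 0, 0, 0, 0, 0, 0, 0, 0, 0])

```text
time: 8.47
position: [0.4939, 0.1391, 0.2534]
eef_rot: [0.023, 0.97, 0.203, -0.128]
ft_force: [-0.6, 1.6, -2.5]
opening: 0.563
```

```bash
python3 -c "
from k import *
p,Rt=target(.205)
to(p,Rt)
c=grab('scene',6);crop(c,260,60,390,200,5,'pics/s6.png')
c=grab('top',6);crop(c,200,90,330,210,6,'pics/t6.png')"
```

```text
t 8.47 pos [0.4939 0.1391 0.2534] q [-0.93  0.26  0.7   1.62 -0.12  1.58 -1.36] open 0.563 F [-0.6  1.6 -2.5] M [ 0.28 -0.3  -0.04]
Rc
 [[ 0.885  0.4   -0.239]
 [ 0.388 -0.916 -0.097]
 [-0.258 -0.007 -0.966]]
shift now-axes [-1.4  9.4  1.6]  in target axes [-1.2  9.4  1.6] rot [-0.002 -0.001  0.017]
```

Emit:
arm_command(moves=[-1.2, 9.4, 1.6, 0, 0, 0.017, 0, 0, 0, 0, 0, 0, 14, 0, 14, 0, 0, 0, 14, 0, 14, 0, 0, 0, 14, 0, 14, 0, 0, 0, 14, 0, 14, 0, 0, 0, 0, 0, 0, 0, 0, 0])

```text
time: 9.15
position: [0.5349, 0.1323, 0.1835]
eef_rot: [0.026, 0.974, 0.186, -0.128]
ft_force: [-0.8, 0.6, -1.4]
opening: 0.568
```

```bash
cat > chk.py <<'E'
from k import *
import sys
tag=sys.argv[1]; h=float(sys.argv[2]); dx=float(sys.argv[3]) if len(sys.argv)>3 else 0; dy=float(sys.argv[4]) if len(sys.argv)>4 else 0
p,Rt=target(h,dx,dy); s,Rc=to(p,Rt)
P=np.asarray(s['position'])
K=Rc@Kt; b=P+Rc@bt
for nm,l in (('bow',0),('pin',.062),('tip',.071)):
    q=b+K[:,0]*l-sw; print(nm,'sw xyz mm',np.round(1000*np.array([q@ux,q@uy,q@n]),1))
c=grab('scene',tag)
im=c.img[:,:,::-1].copy(); x0,y0,x1,y1=280,90,380,190; k=7
big=cv2.resize(im[y0:y1,x0:x1],None,fx=k,fy=k,interpolation=cv2.INTER_CUBIC)
cv2.imwrite(f'pics/{tag}_raw.png',big)
def dr(p,col):
    u=(c.proj(p)-[x0,y0]+.5)*k; cv2.circle(big,tuple(int(v) for v in u),3,col,-1)
for l,w,col in ((0,0,(0,0,255)),(.062,.021,(0,255,255)),(.062,-.021,(0,255,255)),(.071,0,(255,0,255)),(.05,.011,(255,255,0)),(.05,-.011,(255,255,0)),(.023,.011,(255,255,0)),(.023,-.011,(255,255,0))):
    dr(b+K[:,0]*l+K[:,1]*w,col)
for w in(.0225,-.0225): dr(hole+w*uy,(0,255,0))
for w in np.linspace(0,6.28,25): dr(hole+.038*(np.cos(w)*ux+np.sin(w)*uy),(0,200,0))
cv2.imwrite(f'pics/{tag}.png',big)
E
python3 chk.py a1 .125
```

```text
t 9.15 pos [0.5349 0.1323 0.1835] q [-0.85  0.41  0.7   1.61 -0.2   1.48 -1.31] open 0.568 F [-0.8  0.6 -1.4] M [ 0.18 -0.24 -0.01]
Rc
 [[ 0.898  0.369 -0.24 ]
 [ 0.356 -0.929 -0.099]
 [-0.26   0.003 -0.966]]
shift now-axes [  3.1 -12.6  -0.2]  in target axes [  3.3 -12.6  -0.2] rot [-0.     0.001 -0.018]
bow sw xyz mm [ -2.4 -12.5 127.2]
pin sw xyz mm [ -2.5 -13.3  65.2]
tip sw xyz mm [ -2.5 -13.4  56.2]
```

Emit:
arm_command(moves=[0, 0, 0, 0, 0, 0, 0, 0, 0, 0, 0, 0])

```text
time: 9.37
position: [0.5357, 0.1327, 0.1881]
eef_rot: [0.025, 0.974, 0.187, -0.126]
ft_force: [0.3, 0.3, -1.7]
opening: 0.567
```

```bash
cat >> chk.py <<'E'
def box(p0,ax,cs,edges,col):
    pts=[(c.proj(p0+ax@np.array(q))-[x0,y0]+.5)*k for q in cs]
    for i,j in edges: cv2.line(big,tuple(int(v) for v in pts[i]),tuple(int(v) for v in pts[j]),col,1)
cs=[(a,bb,cc) for a in(-.023,.023) for bb in(-.025,.025) for cc in(-.011,.011)]
E=[(i,j) for i in range(8) for j in range(i) if bin(i^j).count('1')==1]
box(b,K,cs,E,(0,0,255))
for l in (.023,.05):
    box(b+K[:,0]*l,K,[(0,.011*np.cos(w),.011*np.sin(w)) for w in np.linspace(0,6.283,25)],[(i,i+1) for i in range(24)],(255,255,0))
box(b,K,[(.062,-.021,0),(.062,.021,0),(.071,0,0)],[(0,1)],(0,255,255))
cv2.imwrite(f'pics/{tag}.png',big)
E
python3 chk.py a2 .125
```

```text
t 9.37 pos [0.5357 0.1327 0.1881] q [-0.85  0.4   0.7   1.61 -0.2   1.48 -1.31] open 0.567 F [ 0.3  0.3 -1.7] M [ 0.1  -0.34  0.01]
Rc
 [[ 0.899  0.37  -0.235]
 [ 0.357 -0.929 -0.096]
 [-0.254  0.003 -0.967]]
shift now-axes [  3.4 -12.5   4.5]  in target axes [  3.6 -12.5   4.5] rot [-0.001 -0.005 -0.017]
bow sw xyz mm [  0.7 -12.4 130.6]
pin sw xyz mm [  1.  -13.1  68.6]
tip sw xyz mm [  1.  -13.2  59.6]
```

```bash
python3 -c "
from h import *
c=load('scenea2.npz')
s=c.img[125:175,300:345,::-1].astype(float)
s=np.clip((s/255)**.6*300-20,0,255).astype(np.uint8)
cv2.imwrite('pics/z.png',cv2.resize(s,None,fx=14,fy=12,interpolation=cv2.INTER_CUBIC))
d=c.z[125:175,300:345]; print(np.round(1000*d[15:45:2,4:30:2]).astype(int))
"
```

```text
[[1044  865  864  863  859  859  859  861  856  857  857 1028  855]
 [1043  870  863  863  860  860  857  855  856  855  853  858  856]
 [1040 1037  871  867  860  860  858  854  853  853  855  863  858]
 [1038 1033 1036  879  875  867  861  854  851  852  856  862  860]
 [1037 1033 1033  894  890  877  871  862  856  855  862  866  865]
 [1032 1036 1030 1031 1025  896  888  881  868  865  869  865  870]
 [1033 1032 1028 1033 1023  990  901  902  885  881  874  883  982]
 [1028 1028 1028 1025  987  988  990  917  902  910  886  890  976]
 [1031 1027 1025 1027  991  988  991  985  921  918  921  926  926]
 [1022 1023 1026  989  986  987  998 1013  994  991  947  980  928]
 [1025 1023 1020  986  985  985 1009 1016 1010  999  992  993  976]
 [1023 1020 1017  986  983  985  979  982 1008 1008 1006  996  988]
 [1023 1017 1016  984  984  980  978  976  991 1005  973  970 1003]
 [1018 1015 1014  983  982  978  978  973  975  972  970  973  971]
 [1016 1013 1012 1008  979  977  974  976  973  973  970  971  970]]
```

```bash
python3 -c "
from k import *
c=load('scenea2.npz'); cl=c.cloud(); q=cl-sw; X=q@ux*1000;Y=q@uy*1000;H=q@n*1000
np.set_printoptions(linewidth=250)
print('cols',np.arange(308,336))
for v in range(148,166): print(v,' '.join('%4d'%H[v,u] if H[v,u]>36 else '   .' for u in range(308,336)))
for v in range(150,162): print(v,' '.join('%3d,%3d'%(X[v,u],Y[v,u]) if H[v,u]>36 else '   .   ' for u in range(314,336)))
"
```

```text
cols [308 309 310 311 312 313 314 315 316 317 318 319 320 321 322 323 324 325 326 327 328 329 330 331 332 333 334 335]
148    .    .  121  121  123  128  133  136  138  140  144  147  148  148  149  145  141  136  137  136  136  132  135  135  128    .    .    .
149    .    .    .  114  118  120  122  125  128  131  134  138  142  142  143  140  140  133  135  134  133  132  132  116    .    .    .    .
150    .    .    .    .    .    .  115  120  121  125  126  132  137  136  138  137  133  131  136  132  130  123    .    .    .    .    .    .
151    .    .    .    .    .    .    .    .  112  117  119  123  127  127  131  131  130  130  125  128  127    .    .    .    .    .    .    .
152    .    .    .    .    .    .    .    .  108  106  106  115  120  120  122  125  127  123  119  119    .    .    .    .    .    .    .    .
153    .    .    .    .    .    .    .    .    .  107  106  108  107  113  117  118  120  119  117   79    .    .    .    .    .  904    .    .
154    .    .    .    .    .    .    .    .    .   70   91   98  104  102   95   92  116  113  111   74    .    .    
[... 3069 characters left out ...]
       .       .       .       .       .       .       .     -9,-18  -3,-13  -3,-16    .     -4,-25  -4,-29  -1,-29  -1,-33    .       .       .       .       .   
159    .       .       .       .       .       .       .       .       .       .       .       .       .       .       .     -4,-30    .       .       .       .       .       .   
160    .       .       .       .       .       .       .       .       .       .       .       .       .       .       .       .       .       .       .       .       .       .   
161    .       .       .       .       .       .       .       .       .       .       .       .       .       .       .       .       .       .       .       .       .       .
```

```bash
python3 -c "
from k import *
c=load('scene0.npz'); x0,y0,x1,y1=298,136,352,188;k=14
big=cv2.resize(c.img[y0:y1,x0:x1,::-1],None,fx=k,fy=k,interpolation=cv2.INTER_CUBIC)
raw=big.copy()
def dr(p,col,r=2):
    u=(c.proj(p)-[x0,y0]+.5)*k; cv2.circle(big,tuple(int(v) for v in u),r,col,-1)
for w in(.0225,-.0225):
  for a in (-.0057,.0057): dr(hole+w*uy+a*ux,(0,0,255))
for w in np.linspace(0,6.28,40):
  dr(hole+.038*(np.cos(w)*ux+np.sin(w)*uy),(0,200,0)); dr(hole+.012*(np.cos(w)*ux+np.sin(w)*uy),(255,0,0))
cv2.imwrite('pics/ov.png',big)
print(c.proj(hole))
c=load('top0.npz'); x0,y0,x1,y1=235,135,297,190;k=12
big=cv2.resize(c.img[y0:y1,x0:x1,::-1],None,fx=k,fy=k,interpolation=cv2.INTER_CUBIC)
for w in(.0225,-.0225):
  for a in (-.0057,.0057): dr(hole+w*uy+a*ux,(0,0,255))
for w in np.linspace(0,6.28,40):
  dr(hole+.038*(np.cos(w)*ux+np.sin(w)*uy),(0,200,0)); dr(hole+.012*(np.cos(w)*ux+np.sin(w)*uy),(255,0,0))
cv2.imwrite('pics/ovt.png',big)
"
```

```text
[322.753984   159.54477161]
```

Emit:
arm_command(moves=[3, -12.5, 4, 0, -0.005, -0.017, 0, 0, 0, 0, 0, 0, 8, 0, 8, 0, 0, 0, 8, 0, 8, 0, 0, 0, 0, 0, 0, 0, 0, 0, 0, 0, 0, 0, 0, 0])

```text
time: 9.92
position: [0.5426, 0.1504, 0.1613]
eef_rot: [0.026, 0.972, 0.196, -0.13]
ft_force: [-0.1, 0.5, -3.1]
opening: 0.566
```

```bash
python3 chk.py a3 .100 -.001; python3 -c "
from k import *
for nm,uv in(('scene',(322.4,160.2)),):
  c=load(nm+'0.npz'); r=c.ray(*uv); hs=c.o+r*((d-c.o@n)/(r@n)); print('scene hole rel',(hs-hole)@ux,(hs-hole)@uy)
c=load('scenea3.npz'); cl=c.cloud(); q=cl-sw; X=q@ux*1000;Y=q@uy*1000;H=q@n*1000
print('cols',np.arange(304,336))
for v in range(152,172): print(v,' '.join('%4d'%H[v,u] if H[v,u]>34 else '   .' for u in range(304,336)))
"
```

```text
t 9.92 pos [0.5426 0.1504 0.1613] q [-0.85  0.45  0.68  1.6  -0.23  1.46 -1.3 ] open 0.566 F [-0.1  0.5 -3.1] M [ 0.14 -0.33 -0.03]
Rc
 [[ 0.89   0.387 -0.243]
 [ 0.374 -0.922 -0.101]
 [-0.263 -0.001 -0.965]]
shift now-axes [0.9 1.2 0.4]  in target axes [0.9 1.2 0.4] rot [0.    0.003 0.002]
bow sw xyz mm [ -1.4   1.2 101. ]
pin sw xyz mm [-1.6  1.2 39. ]
tip sw xyz mm [-1.6  1.2 30. ]
scene hole rel -0.002004993345319138 4.459441652202099e-05
cols [304 305 306 307 308 309 310 311 312 313 314 315 316 317 318 319 320 321
 322 323 324 325 326 327 328 329 330 331 332 333 334 335]
152    .    .    .    .   89   93   99   98  101  104  108  110  115  116  118  119  117  114  109  110  105  110  105  105  105  102    .    .    .    .  904    .
153    .    .    .    .    .   86   84   92   95   95   99  103  106  112  113  113  113  111  109  105  103  106  102  103  102    .    .    .    .    .    .    .
154    .    .    .    .    .    .    .    .   84   89   90   96   96  103  104  109  107  109  105   98  102  103   98   90    .    .    .    .    .    .    .    .
155    .    .    .    .  
[... 2062 characters left out ...]
   .    .    .    .    .    .    .    .    .
168    .    .    .    .    .    .    .    .    .    .    .    .    .    .    .    .    .    .    .    .    .    .    .    .    .    .    .    .    .    .    .    .
169    .    .    .    .    .    .    .    .    .    .    .    .    .    .    .    .    .    .    .    .    .    .    .    .    .    .    .    .    .    .    .    .
170    .    .    .    .    .    .    .    .    .    .    .    .    .    .    .    .    .    .    .    .    .    .    .    .    .    .    .    .    .    .    .    .
171    .  904    .    .    .    .    .    .    .    .    .    .    .    .    .    .    .    .    .    .    .    .    .    .    .    .    .    .    .    .    .    .
```

Emit:
arm_command(moves=[0, 1.2, 0, 0, 0.003, 0.002, 2, 0, 2, 0, 0, 0, 2, 0, 2, 0, 0, 0, 0, 0, 0, 0, 0, 0, 0, 0, 0, 0, 0, 0])

```text
time: 10.38
position: [0.546, 0.1506, 0.1576]
eef_rot: [0.025, 0.972, 0.195, -0.127]
ft_force: [0.6, -0.2, -2.2]
opening: 0.565
```

```bash
python3 chk.py a4 .092 -.0018
```

```text
t 10.38 pos [0.546  0.1506 0.1576] q [-0.84  0.46  0.68  1.59 -0.23  1.45 -1.3 ] open 0.565 F [ 0.6 -0.2 -2.2] M [ 0.13 -0.31 -0.03]
Rc
 [[ 0.892  0.385 -0.238]
 [ 0.373 -0.923 -0.098]
 [-0.258 -0.001 -0.966]]
shift now-axes [2.  0.1 3.8]  in target axes [2.  0.1 3.8] rot [-0.001 -0.002  0.   ]
bow sw xyz mm [-0.5  0.1 96.1]
pin sw xyz mm [-0.4  0.1 34.1]
tip sw xyz mm [-0.3  0.1 25.1]
```

Emit:
arm_command(moves=[-0.9, 0, 0.9, 0, 0, 0, 0, 0, 0, 0, 0, 0, 1.5, 0, 1.5, 0, 0, 0, 1.5, 0, 1.5, 0, 0, 0, 0, 0, 0, 0, 0, 0])

```text
time: 10.85
position: [0.5469, 0.1511, 0.1529]
eef_rot: [0.025, 0.972, 0.195, -0.128]
ft_force: [-0.3, 0.2, -2.2]
opening: 0.564
```

```bash
python3 chk.py a5 .092 -.0018
```

```text
t 10.85 pos [0.5469 0.1511 0.1529] q [-0.84  0.47  0.68  1.6  -0.23  1.44 -1.3 ] open 0.564 F [-0.3  0.2 -2.2] M [ 0.13 -0.37  0.01]
Rc
 [[ 0.891  0.385 -0.238]
 [ 0.373 -0.923 -0.098]
 [-0.258 -0.001 -0.966]]
shift now-axes [-0.3  0.2 -0.4]  in target axes [-0.3  0.2 -0.4] rot [-0.    -0.002  0.   ]
bow sw xyz mm [-1.8  0.2 91.5]
pin sw xyz mm [-1.7  0.3 29.5]
tip sw xyz mm [-1.7  0.3 20.5]
```

Emit:
arm_command(moves=[1, 0, 1, 0, 0, 0, 1, 0, 1, 0, 0, 0, 1, 0, 1, 0, 0, 0, 0, 0, 0, 0, 0, 0])

```text
time: 11.23
position: [0.5489, 0.1518, 0.1494]
eef_rot: [0.025, 0.972, 0.195, -0.128]
ft_force: [-0.7, 0.2, -1.6]
opening: 0.569
```

```bash
python3 chk.py a6 .086 -.0018
```

```text
t 11.23 pos [0.5489 0.1518 0.1494] q [-0.84  0.47  0.68  1.59 -0.24  1.44 -1.29] open 0.569 F [-0.7  0.2 -1.6] M [ 0.11 -0.34  0.02]
Rc
 [[ 0.892  0.385 -0.238]
 [ 0.373 -0.923 -0.098]
 [-0.258 -0.001 -0.966]]
shift now-axes [1.  0.1 1. ]  in target axes [1.  0.1 1. ] rot [-0.    -0.002  0.   ]
bow sw xyz mm [-1.8  0.1 87.4]
pin sw xyz mm [-1.7  0.1 25.4]
tip sw xyz mm [-1.7  0.2 16.4]
```

Emit:
arm_command(moves=[1, 0, 1, 0, 0, 0, 1, 0, 1, 0, 0, 0, 1, 0, 1, 0, 0, 0, 1, 0, 1, 0, 0, 0, 0, 0, 0, 0, 0, 0, 0, 0, 0, 0, 0, 0])

```text
time: 11.78
position: [0.5515, 0.1529, 0.1447]
eef_rot: [0.025, 0.972, 0.195, -0.127]
ft_force: [-0.3, 0.2, -1.7]
opening: 0.567
```

```bash
python3 chk.py a7 .080 -.0018
```

```text
t 11.78 pos [0.5515 0.1529 0.1447] q [-0.84  0.48  0.67  1.59 -0.24  1.43 -1.29] open 0.567 F [-0.3  0.2 -1.7] M [ 0.15 -0.37 -0.  ]
Rc
 [[ 0.892  0.385 -0.238]
 [ 0.373 -0.923 -0.098]
 [-0.258 -0.001 -0.966]]
shift now-axes [1.3 0.1 1.4]  in target axes [1.3 0.1 1.4] rot [-0.    -0.002  0.   ]
bow sw xyz mm [-1.7  0.1 81.9]
pin sw xyz mm [-1.6  0.1 19.9]
tip sw xyz mm [-1.6  0.1 10.9]
```

Emit:
arm_command(moves=[1, 0, 1, 0, 0, 0, 1, 0, 1, 0, 0, 0, 1, 0, 1, 0, 0, 0, 1, 0, 1, 0, 0, 0, 0, 0, 0, 0, 0, 0, 0, 0, 0, 0, 0, 0])

```text
time: 12.33
position: [0.5535, 0.1537, 0.1414]
eef_rot: [0.025, 0.972, 0.195, -0.128]
ft_force: [-4.4, -1.4, 7.8]
opening: 0.564
```

```bash
python3 chk.py a8 .073 -.0018
```

```text
t 12.33 pos [0.5535 0.1537 0.1414] q [-0.83  0.49  0.67  1.59 -0.25  1.43 -1.29] open 0.564 F [-4.4 -1.4  7.8] M [-0.22  0.9  -0.02]
Rc
 [[ 0.891  0.385 -0.24 ]
 [ 0.372 -0.923 -0.098]
 [-0.259 -0.002 -0.966]]
shift now-axes [3.3 0.1 3.7]  in target axes [3.3 0.1 3.7] rot [-0.001 -0.     0.   ]
bow sw xyz mm [-1.5  0.1 78. ]
pin sw xyz mm [-1.5  0.1 16. ]
tip sw xyz mm [-1.5  0.1  7. ]
```

```bash
python3 -c "
from k import *
c=load('scenea8.npz'); cl=c.cloud(); q=cl-sw; X=q@ux*1000;Y=q@uy*1000;H=q@n*1000
print('disc H',[round(float(np.median(H[a:b,e:f])),1) for a,b,e,f in((170,175,315,325),(165,170,330,334),(168,172,311,316))])
print('cols',np.arange(304,336))
for v in range(150,170): print(v,' '.join('%4d'%H[v,u] for u in range(304,336)))
print()
for v in range(150,170): print(v,' '.join('%4d'%X[v,u] for u in range(304,336)))
"
```

```text
disc H [28.7, 29.4, 29.4]
cols [304 305 306 307 308 309 310 311 312 313 314 315 316 317 318 319 320 321
 322 323 324 325 326 327 328 329 330 331 332 333 334 335]
150    1    0    1   98  100   99  904  100  102  102  101  101   99  101  101   99  101  101  102  101   99   99   93   93   96   93   92   94   95   90   84    1
151    1    0   -1   78   98   99   97  101   99  100  100   99  100   99  101  102  101  103  101  102  101   98   95   93   92   90   91   93   92   84   81    4
152    0    3   -2    0   93   93   92   95   97   97   98   97  100  100  102   99  101  100  100   98   99   96   92   91   92   89   91   90   93   84   77    0
153   -2   -1    0    0    0   87   87   92   96   98   97  102  103   98   99  102  101  102  100  101   96   94   90   89   91   85   88   87   86   78   -1    0
154    2   -2   -1    0   -1    0   80   84   84   89   96   96   98   96   98  101  100   99  904   99   98   92   88   87   89   88   85   87   83   79   27    4
155    2    0    1    1    0    0   69   76   78   80   83   89   93   95   95   99   98   98  101   98   91   89   87
[... 4922 characters left out ...]
  -9   -8   -7   -7   -5   -4   -3   -3    0
166  -28  -27  -26  -24  -23  -23  -28  -28  -26  -26  -24  -24  -23  -22  -21  -20  -18  -17  -17  -15  -14  -13  -12  -12  -11   -9   -8   -7   -7   -5   -4   -1
167  -30  -29  -28  -27  -26  -25  -25  -30  -29  -28  -27  -26  -25  -23  -23  -22  -21  -20  -19  -18  -17  -16  -16  -15  -14  -12  -11  -10  -10   -8   -6   -2
168  -33  -32  -30  -30  -29  -28  -26  -32  -32  -31  -30  -28  -27  -27  -25  -25  -24  -22  -22  -20  -20  -19  -17  -16  -15  -16  -14  -13  -11   -9   -6   -5
169  -36  -34  -33  -32  -31  -30  -28  -28  -34  -33  -32  -31  -30  -29  -28  -27  -25  -25  -25  -23  -22  -21  -20  -19  -18  -17  -17  -14  -13  -11   -8   -7
```

Emit:
arm_command(moves=[0.6, 0, -0.6, 0, 0, 0, 0, 0, 0, 0, 0, 0, 0, 0, 0, 0, 0, 0])

```text
time: 12.63
position: [0.5538, 0.1537, 0.1415]
eef_rot: [0.025, 0.972, 0.195, -0.129]
ft_force: [-4.4, -0.9, 6.1]
opening: 0.566
```

```bash
python3 chk.py a9 .073 -.0010
```

```text
t 12.63 pos [0.5538 0.1537 0.1415] q [-0.83  0.49  0.67  1.58 -0.25  1.43 -1.29] open 0.566 F [-4.4 -0.9  6.1] M [-0.21  1.04 -0.05]
Rc
 [[ 0.891  0.385 -0.241]
 [ 0.372 -0.923 -0.098]
 [-0.26  -0.002 -0.966]]
shift now-axes [3.7 0.  3.3]  in target axes [3.7 0.  3.3] rot [-0.001  0.001 -0.   ]
bow sw xyz mm [-1.2  0.  78. ]
pin sw xyz mm [-1.3  0.1 16. ]
tip sw xyz mm [-1.3  0.1  7. ]
```

Emit:
arm_command(moves=[1, 0, 1, 0, 0, 0, 1, 0, 1, 0, 0, 0, 0, 0, 0, 0, 0, 0])

```text
time: 12.93
position: [0.5541, 0.1538, 0.1413]
eef_rot: [0.024, 0.972, 0.195, -0.13]
ft_force: [-10.2, -2.6, 18.0]
opening: 0.564
```

```bash
cat >> chk.py <<'E'
f=np.asarray(s['ft_force'])-np.array([-.3,.2,-1.7]); m=np.asarray(s['ft_torque'])-np.array([.13,-.36,0]); print('F sw',np.round([f@ux,f@uy,f@n],1),'M sw',np.round([m@ux,m@uy,m@n],2))
E
python3 chk.py a10 .073 -.0010
```

```text
t 12.93 pos [0.5541 0.1538 0.1413] q [-0.83  0.5   0.67  1.58 -0.25  1.43 -1.29] open 0.564 F [-10.2  -2.6  18. ] M [-0.63  2.86 -0.07]
Rc
 [[ 0.89   0.385 -0.244]
 [ 0.372 -0.923 -0.098]
 [-0.263 -0.003 -0.965]]
shift now-axes [ 3.3 -0.1  3.2]  in target axes [ 3.3 -0.1  3.2] rot [-0.003  0.004 -0.   ]
bow sw xyz mm [-1.1 -0.  77.7]
pin sw xyz mm [-1.3  0.1 15.7]
tip sw xyz mm [-1.3  0.1  6.7]
F sw [ 1.   1.2 22.2] M sw [ 0.43  3.26 -0.33]
```

Emit:
arm_command(moves=[0.7, 0, -0.7, 0, 0, 0, 0.7, 0, -0.7, 0, 0, 0, 0, 0, 0, 0, 0, 0])

```text
time: 13.23
position: [0.5546, 0.154, 0.1416]
eef_rot: [0.025, 0.972, 0.194, -0.132]
ft_force: [-11.5, -2.9, 16.8]
opening: 0.561
```

```bash
python3 chk.py a11 .073 -.0010
```

```text
t 13.23 pos [0.5546 0.154  0.1416] q [-0.83  0.5   0.67  1.58 -0.25  1.44 -1.29] open 0.561 F [-11.5  -2.9  16.8] M [-0.83  3.1   0.04]
Rc
 [[ 0.89   0.384 -0.247]
 [ 0.371 -0.923 -0.099]
 [-0.266 -0.003 -0.964]]
shift now-axes [ 2.9 -0.1  3.6]  in target axes [ 2.9 -0.1  3.6] rot [-0.003  0.007 -0.   ]
bow sw xyz mm [-0.5 -0.  77.7]
pin sw xyz mm [-0.9  0.1 15.7]
tip sw xyz mm [-1.   0.1  6.7]
F sw [-0.7  1.4 21.8] M sw [ 0.4   3.56 -0.19]
```

Emit:
arm_command(moves=[-1, 0, -1, 0, 0, 0, -1.2, 0, -1.2, 0, 0, 0, 0, 0, 0, 0, 0, 0, 0, 0, 0, 0, 0, 0])

```text
time: 13.62
position: [0.5544, 0.1541, 0.1419]
eef_rot: [0.025, 0.972, 0.195, -0.13]
ft_force: [-6.4, -0.7, 3.2]
opening: 0.563
```

```bash
python3 chk.py a12 .073 -.0010
```

```text
t 13.62 pos [0.5544 0.1541 0.1419] q [-0.83  0.5   0.67  1.58 -0.25  1.43 -1.29] open 0.563 F [-6.4 -0.7  3.2] M [-0.39  1.3  -0.01]
Rc
 [[ 0.891  0.385 -0.243]
 [ 0.372 -0.923 -0.099]
 [-0.262 -0.002 -0.965]]
shift now-axes [3.1 0.1 4. ]  in target axes [3.1 0.1 4. ] rot [-0.001  0.003 -0.   ]
bow sw xyz mm [-0.4  0.1 78. ]
pin sw xyz mm [-0.6  0.1 16. ]
tip sw xyz mm [-0.6  0.2  7. ]
F sw [-2.7  1.5  7.2] M sw [ 0.13  1.73 -0.09]
```

Emit:
arm_command(moves=[-1.5, 0, -1.5, 0, 0, 0, -1.5, 0, -1.5, 0, 0, 0, -1.4, 0, -0.8, 0, 0, 0, 0, 0, 0, 0, 0, 0, 0, 0, 0, 0, 0, 0])

```text
time: 14.08
position: [0.5525, 0.1536, 0.1459]
eef_rot: [0.025, 0.972, 0.195, -0.128]
ft_force: [-3.9, -0.7, -5.9]
opening: 0.565
```

```bash
python3 chk.py a13 .083 -.0015
```

```text
t 14.08 pos [0.5525 0.1536 0.1459] q [-0.83  0.49  0.67  1.58 -0.24  1.44 -1.29] open 0.565 F [-3.9 -0.7 -5.9] M [ 0.12  0.49 -0.02]
Rc
 [[ 0.891  0.385 -0.24 ]
 [ 0.373 -0.923 -0.098]
 [-0.259 -0.002 -0.966]]
shift now-axes [-1.4  0.4  0.6]  in target axes [-1.4  0.4  0.6] rot [-0.001 -0.     0.   ]
bow sw xyz mm [-0.1  0.4 82.4]
pin sw xyz mm [-0.1  0.5 20.4]
tip sw xyz mm [-0.1  0.5 11.4]
F sw [-5.3  0.6 -1.8] M sw [ 0.27  0.79 -0.18]
```

Emit:
arm_command(moves=[0, 1, 0, 0, 0, 0, 0, 1, 0, 0, 0, 0, 0, 1, 0, 0, 0, 0, 0, 0, 0, 0, 0, 0, 0, 0, 0, 0, 0, 0])

```text
time: 14.55
position: [0.5527, 0.1532, 0.1459]
eef_rot: [0.023, 0.972, 0.196, -0.129]
ft_force: [-6.3, 2.5, -4.6]
opening: 0.564
```

```bash
python3 chk.py a14 .083 -.0015
```

```text
t 14.55 pos [0.5527 0.1532 0.1459] q [-0.83  0.49  0.67  1.58 -0.25  1.44 -1.29] open 0.564 F [-6.3  2.5 -4.6] M [ 0.95  1.22 -0.17]
Rc
 [[ 0.89   0.387 -0.242]
 [ 0.375 -0.922 -0.095]
 [-0.26  -0.006 -0.966]]
shift now-axes [-1.5 -0.1  0.6]  in target axes [-1.5 -0.1  0.6] rot [-0.004  0.     0.003]
bow sw xyz mm [ 0.  -0.1 82.4]
pin sw xyz mm [-0.   0.3 20.4]
tip sw xyz mm [-0.   0.3 11.4]
F sw [-5.5  4.5 -0.1] M sw [ 1.1   1.14 -0.83]
```

Emit:
arm_command(moves=[0, -2, 0, 0, 0, 0, 0, -2, 0, 0, 0, 0, 0, -2, 0, 0, 0, 0, 0, 0, 0, 0, 0, 0, 0, 0, 0, 0, 0, 0])

```text
time: 15.02
position: [0.5522, 0.1543, 0.1462]
eef_rot: [0.026, 0.972, 0.194, -0.128]
ft_force: [-3.6, -4.3, -6.1]
opening: 0.565
```

```bash
python3 chk.py a15 .083 -.0015
```

```text
t 15.02 pos [0.5522 0.1543 0.1462] q [-0.84  0.49  0.67  1.59 -0.24  1.43 -1.3 ] open 0.565 F [-3.6 -4.3 -6.1] M [-0.76  0.46  0.11]
Rc
 [[ 0.892  0.384 -0.238]
 [ 0.37  -0.923 -0.101]
 [-0.259  0.001 -0.966]]
shift now-axes [-1.4  1.2  0.8]  in target axes [-1.4  1.2  0.8] rot [ 0.002 -0.001 -0.002]
bow sw xyz mm [ 0.   1.2 82.6]
pin sw xyz mm [ 0.1  1.  20.6]
tip sw xyz mm [ 0.1  1.  11.6]
F sw [-6.4 -2.8 -1.4] M sw [-0.39  1.1   0.35]
```

Emit:
arm_command(moves=[-1.1, 1.4, 1.1, 0, 0, 0, -1, 1.4, 1, 0, 0, 0, 0, 0, 0, 0, 0, 0, 0, 0, 0, 0, 0, 0])

```text
time: 15.4
position: [0.5519, 0.1531, 0.1456]
eef_rot: [0.025, 0.972, 0.195, -0.126]
ft_force: [-1.1, 0.2, -2.1]
opening: 0.568
```

```bash
python3 chk.py a16 .083 -.0015
```

```text
t 15.4 pos [0.5519 0.1531 0.1456] q [-0.84  0.48  0.67  1.59 -0.24  1.43 -1.29] open 0.568 F [-1.1  0.2 -2.1] M [ 0.12 -0.15  0.04]
Rc
 [[ 0.892  0.385 -0.235]
 [ 0.373 -0.923 -0.097]
 [-0.254 -0.001 -0.967]]
shift now-axes [-0.8  0.2  0.1]  in target axes [-0.8  0.2  0.1] rot [-0.    -0.005  0.   ]
bow sw xyz mm [-0.9  0.2 82.4]
pin sw xyz mm [-0.6  0.2 20.4]
tip sw xyz mm [-0.5  0.2 11.4]
F sw [-0.9  0.3 -0. ] M sw [ 0.08  0.2  -0.  ]
```

Emit:
arm_command(moves=[-1.4, 0, 1.4, 0, 0, 0, -1, 0, 1, 0, 0, 0, 0, 0, 0, 0, 0, 0, 0, 0, 0, 0, 0, 0])

```text
time: 15.78
position: [0.5497, 0.1523, 0.1442]
eef_rot: [0.025, 0.972, 0.195, -0.125]
ft_force: [2.2, 1.6, 1.7]
opening: 0.564
```

```bash
python3 chk.py a17 .083 -.0015
```

```text
t 15.78 pos [0.5497 0.1523 0.1442] q [-0.84  0.48  0.67  1.6  -0.24  1.42 -1.29] open 0.564 F [2.2 1.6 1.7] M [ 0.47 -1.13  0.04]
Rc
 [[ 0.893  0.386 -0.234]
 [ 0.373 -0.923 -0.097]
 [-0.253 -0.001 -0.968]]
shift now-axes [ 1.1  0.2 -1.8]  in target axes [ 1.1  0.2 -1.8] rot [-0.    -0.007  0.001]
bow sw xyz mm [-3.5  0.2 82.4]
pin sw xyz mm [-3.1  0.2 20.4]
tip sw xyz mm [-3.   0.2 11.4]
F sw [4.2 0.3 1.5] M sw [ 0.04 -0.84  0.03]
```

Emit:
arm_command(moves=[1, 0, -1, 0, 0.004, 0, 0, 1.5, 0, 0, 0, 0, 0, 1.5, 0, 0, 0, 0, 0, 0, 0, 0, 0, 0, 0, 0, 0, 0, 0, 0])

```text
time: 16.25
position: [0.55, 0.1519, 0.1442]
eef_rot: [0.023, 0.972, 0.196, -0.125]
ft_force: [0.8, 6.6, 2.6]
opening: 0.562
```

```bash
python3 chk.py a18 .083 -.0017
```

```text
t 16.25 pos [0.55   0.1519 0.1442] q [-0.84  0.48  0.67  1.6  -0.24  1.42 -1.29] open 0.562 F [0.8 6.6 2.6] M [ 1.47 -0.48 -0.17]
Rc
 [[ 0.892  0.387 -0.235]
 [ 0.375 -0.922 -0.093]
 [-0.253 -0.005 -0.968]]
shift now-axes [ 0.9 -0.2 -1.6]  in target axes [ 0.9 -0.2 -1.7] rot [-0.004 -0.007  0.003]
bow sw xyz mm [-3.4 -0.2 82.4]
pin sw xyz mm [-3.   0.1 20.4]
tip sw xyz mm [-3.   0.1 11.4]
F sw [5.2 5.5 2. ] M sw [ 0.94 -0.62 -0.75]
```

Emit:
arm_command(moves=[0, -2, 0, 0, 0, 0, 0, -2, 0, 0, 0, 0, 0, -2, 0, 0, 0, 0, 0, 0, 0, 0, 0, 0, 0, 0, 0, 0, 0, 0])

```text
time: 16.72
position: [0.5492, 0.1532, 0.1441]
eef_rot: [0.026, 0.973, 0.194, -0.124]
ft_force: [4.7, -1.0, 1.8]
opening: 0.57
```

```bash
python3 chk.py a19 .083 -.0017
```

```text
t 16.72 pos [0.5492 0.1532 0.1441] q [-0.84  0.48  0.68  1.6  -0.24  1.42 -1.3 ] open 0.57 F [ 4.7 -1.   1.8] M [-0.03 -1.5   0.05]
Rc
 [[ 0.894  0.384 -0.232]
 [ 0.371 -0.923 -0.098]
 [-0.252  0.002 -0.968]]
shift now-axes [ 1.   1.2 -1.8]  in target axes [ 1.   1.2 -1.9] rot [ 0.002 -0.008 -0.002]
bow sw xyz mm [-3.7  1.2 82.3]
pin sw xyz mm [-3.2  1.  20.3]
tip sw xyz mm [-3.2  1.  11.3]
F sw [ 5.3 -3.   1. ] M sw [-0.48 -0.99  0.34]
```

Emit:
arm_command(moves=[1.1, 1.3, -1.1, 0, -0.006, 0, 1, 1.3, -1, 0, 0, 0, 0, 0, 0, 0, 0, 0, 0, 0, 0, 0, 0, 0])

```text
time: 17.1
position: [0.5504, 0.153, 0.1447]
eef_rot: [0.025, 0.972, 0.195, -0.13]
ft_force: [1.2, 0.0, -2.6]
opening: 0.567
```

```bash
python3 chk.py a20 .075 -.0017 .0006
```

```text
t 17.1 pos [0.5504 0.153  0.1447] q [-0.84  0.49  0.67  1.59 -0.24  1.43 -1.29] open 0.567 F [ 1.2  0.  -2.6] M [ 0.15 -0.37  0.02]
Rc
 [[ 0.891  0.385 -0.243]
 [ 0.372 -0.923 -0.1  ]
 [-0.262 -0.001 -0.965]]
shift now-axes [5.8 0.  4.6]  in target axes [5.8 0.  4.7] rot [-0.001  0.003 -0.   ]
bow sw xyz mm [-2.5  0.6 82.5]
pin sw xyz mm [-2.7  0.6 20.5]
tip sw xyz mm [-2.8  0.6 11.5]
F sw [ 0.7 -0.8 -1.4] M sw [ 0.02 -0.02  0.01]
```

Emit:
arm_command(moves=[0.7, 0, -0.7, 0, 0.002, 0, 1.2, 0, 1.2, 0, 0, 0, 1.2, 0, 1.2, 0, 0, 0, 1.2, 0, 1.2, 0, 0, 0, 1, 0, 1, 0, 0, 0, 0, 0, 0, 0, 0, 0, 0, 0, 0, 0, 0, 0])

```text
time: 17.73
position: [0.5541, 0.1546, 0.1418]
eef_rot: [0.025, 0.972, 0.195, -0.129]
ft_force: [-5.6, -1.3, 9.1]
opening: 0.567
```

```bash
python3 chk.py a21 .073 -.0017 .0006
```

```text
t 17.73 pos [0.5541 0.1546 0.1418] q [-0.83  0.5   0.67  1.58 -0.25  1.43 -1.29] open 0.567 F [-5.6 -1.3  9.1] M [-0.28  1.3  -0.03]
Rc
 [[ 0.891  0.385 -0.241]
 [ 0.372 -0.923 -0.098]
 [-0.261 -0.002 -0.965]]
shift now-axes [2.7 0.1 4.3]  in target axes [2.7 0.1 4.3] rot [-0.002  0.001  0.   ]
bow sw xyz mm [-0.6  0.7 77.9]
pin sw xyz mm [-0.6  0.8 15.9]
tip sw xyz mm [-0.6  0.8  6.9]
F sw [ 0.7  0.7 12.1] M sw [ 0.21  1.69 -0.16]
```

```bash
python3 -c "
from k import *
for t,h in (('a2',130.6),('a3',101),('a5',91.5),('a8',78),('a21',77.9)):
  c=load(f'scene{t}.npz'); cl=c.cloud(); q=cl-sw; X=q@ux*1000;Y=q@uy*1000;H=q@n*1000
  m=(abs(X)<9)&(abs(Y+(12.4 if t=='a2' else 0))<16)&(H>h+10)&(H<h+36)
  hist=np.histogram(H[m],bins=np.arange(h+10,h+36,2))
  print(t,m.sum(),'median-h',np.median(H[m])-h,hist[0])
"

```

```text
a2 93 median-h 22.74011426766529 [ 0  0  0  0  5 21 50 16  1  0  0  0]
a3 81 median-h 22.90358941021583 [ 0  0  0  1  3 25 34 18  0  0  0  0]
a5 72 median-h 22.934857040778752 [ 0  0  0  0  3 17 40 10  2  0  0  0]
a8 77 median-h 22.938388588780697 [ 0  0  0  1  4 20 44  8  0  0  0  0]
a21 77 median-h 22.838424574671322 [ 0  0  0  0  3 19 36 18  1  0  0  0]
```

Emit:
arm_command(moves=[-1.2, 0, -1.2, 0, 0, 0, -1.6, 0, 0, 0, 0, 0, 0, 0, 0, 0, 0, 0, 0, 0, 0, 0, 0, 0])

```text
time: 18.12
position: [0.5531, 0.1543, 0.1419]
eef_rot: [0.025, 0.972, 0.195, -0.127]
ft_force: [-0.4, -0.6, -1.8]
opening: 0.565
```

```bash
python3 chk.py a22 .073 -.0017 .0006
```

```text
t 18.12 pos [0.5531 0.1543 0.1419] q [-0.83  0.49  0.67  1.59 -0.25  1.43 -1.29] open 0.565 F [-0.4 -0.6 -1.8] M [ 0.13 -0.33  0.02]
Rc
 [[ 0.892  0.385 -0.238]
 [ 0.373 -0.923 -0.098]
 [-0.257 -0.001 -0.966]]
shift now-axes [3.6 0.2 4.2]  in target axes [3.6 0.2 4.2] rot [-0.    -0.002  0.   ]
bow sw xyz mm [-1.3  0.8 78.5]
pin sw xyz mm [-1.1  0.8 16.5]
tip sw xyz mm [-1.1  0.8  7.5]
F sw [-0.4 -0.7  0. ] M sw [0.02 0.03 0.01]
```

Emit:
arm_command(moves=[-0.6, 0.1, 0.6, 0, 0, 0, 0, 0, 0, 0, 0, 0, 0.8, 0, 1.2, 0, 0, 0, 0, 0, 0, 0, 0, 0, 0, 0, 0, 0, 0, 0])

```text
time: 18.58
position: [0.5526, 0.1538, 0.141]
eef_rot: [0.025, 0.972, 0.195, -0.128]
ft_force: [-2.6, -0.5, 4.3]
opening: 0.568
```

```bash
python3 chk.py a23 .073 -.0017 .0006
```

```text
t 18.58 pos [0.5526 0.1538 0.141 ] q [-0.83  0.49  0.67  1.59 -0.25  1.43 -1.29] open 0.568 F [-2.6 -0.5  4.3] M [-0.1   0.46  0.  ]
Rc
 [[ 0.891  0.385 -0.239]
 [ 0.372 -0.923 -0.098]
 [-0.258 -0.002 -0.966]]
shift now-axes [ 4.  -0.1  3.1]  in target axes [ 4.  -0.1  3.1] rot [-0.001 -0.001  0.   ]
bow sw xyz mm [-2.3  0.5 78. ]
pin sw xyz mm [-2.2  0.6 16. ]
tip sw xyz mm [-2.2  0.6  7. ]
F sw [0.9 0.2 6.4] M sw [ 0.09  0.84 -0.05]
```

```bash
python3 -c "
from k import *
c=load('top0.npz'); x0,y0,x1,y1=251,153,281,174;k=26
big=cv2.resize(c.img[y0:y1,x0:x1,::-1],None,fx=k,fy=k,interpolation=cv2.INTER_NEAREST)
hc=hole-.0009*ux+.0003*uy
def P(x,y,z):
    u=(c.proj(sw+(hc-hole)+x*ux+y*uy+z*n)-[x0,y0]+.5)*k; return tuple(int(v) for v in u)
for a in(-.0057,.0057): cv2.line(big,P(a,-.0225,.03),P(a,.0225,.03),(0,255,0),1)
for w in np.linspace(0,6.28,60): cv2.circle(big,P(.012*np.cos(w),.012*np.sin(w),.03),2,(255,0,0),-1)
for a in(-.006,.006): cv2.line(big,P(a,-.0225,.0115),P(a,.0225,.0115),(0,0,255),1)
cv2.imwrite('pics/rt.png',big)
c=load('scene0.npz'); x0,y0,x1,y1=309,151,335,169;k=28
big=cv2.resize(c.img[y0:y1,x0:x1,::-1],None,fx=k,fy=k,interpolation=cv2.INTER_NEAREST)
hc=hole-.0017*ux+.0006*uy
for a in(-.0057,.0057): cv2.line(big,P(a,-.0225,.03),P(a,.0225,.03),(0,255,0),1)
for w in np.linspace(0,6.28,60): cv2.circle(big,P(.012*np.cos(w),.012*np.sin(w),.03),2,(255,0,0),-1)
for a in(-.006,.006): cv2.line(big,P(a,-.0225,.0115),P(a,.0225,.0115),(0,0,255),1)
cv2.imwrite('pics/rs.png',big)
"
```

Emit:
arm_command(moves=[0, 0, 0, 0, 0, 0, 0, 0, 0, 0, 0, 0, 0, 0, 0, 0, 0, 0, 0, 0, 0, 0, 0, 0, 0, 0, 0, 0, 0, 0, 0, 0, 0, 0, 0, 0], gripper=-1)

```text
time: 19.13
position: [0.5529, 0.154, 0.1402]
eef_rot: [0.025, 0.972, 0.195, -0.127]
ft_force: [-0.2, 0.4, 0.5]
opening: 1.002
```

```bash
cat > bow.py <<'E'
from k import *
import sys
def meas(tag):
  c=grab('scene',tag); cl=c.cloud(); q=cl-sw; X=q@ux*1000;Y=q@uy*1000;H=q@n*1000
  hsv=cv2.cvtColor(c.img,cv2.COLOR_RGB2HSV)
  m=(abs(X+2)<30)&(abs(Y)<23)&(H>60)&(H<112)&(hsv[...,2]<90)
  m[:130]=0
  if m.sum()>20:
    top=np.percentile(H[m],80); mm=m&(abs(H-np.median(H[m&(H>top-6)]))<4)
    print('pix',m.sum(),'hist',np.histogram(H[m],bins=np.arange(60,112,3))[0],'X med',np.median(X[mm]),'Y',np.median(Y[mm]),'H end',np.median(H[mm]))
  crop(c,280,90,380,190,7,f'pics/{tag}_raw.png')
if __name__=='__main__': meas(sys.argv[1]); to(None,None)
E
python3 bow.py b1
```

```text
pix 189 hist [ 5  3  2  6  2  4  3  3  4  3  2 18 30 92 12  0  0] X med -12.089406338406352 Y -0.37745374646241425 H end 100.58335054618412
t 19.18 pos [0.5529 0.154  0.1403] q [-0.83  0.49  0.67  1.59 -0.25  1.42 -1.29] open 0.998 F [0.  0.6 0.2] M [ 0.09 -0.26  0.  ]
Rc
 [[ 0.892  0.385 -0.238]
 [ 0.373 -0.923 -0.098]
 [-0.257 -0.001 -0.966]]
```

Emit:
arm_command(moves=[0, 0, -20, 0, 0, 0, 0, 0, -35, 0, 0, 0, 0, 0, -35, 0, 0, 0, 0, 0, -20, 0, 0, 0, 0, 0, 0, 0, 0, 0])

```text
time: 19.6
position: [0.5819, 0.1652, 0.2515]
eef_rot: [0.024, 0.973, 0.195, -0.123]
ft_force: [0.1, -0.2, -0.3]
opening: 1.003
```

```bash
cat > co.py <<'E'
from k import *
import sys
RC=np.stack([uy,ux,-n],1)
def ct(h,x=-.0017,y=.0006,th=0):
    return sw+h*n+x*ux+y*uy, RC@R.from_rotvec([0,0,th]).as_matrix()
if __name__=='__main__':
    h=float(sys.argv[1]); a=[float(v) for v in sys.argv[2:]]
    p,Rt=ct(h,*a); s,Rc=to(p,Rt); q=np.asarray(s['position'])-sw; print('tcp sw mm',np.round(1000*np.array([q@ux,q@uy,q@n]),1))
    f=np.asarray(s['ft_force'])-np.array([-.3,.2,-1.0]); m=np.asarray(s['ft_torque']); print('F sw',np.round([f@ux,f@uy,f@n],1),'M sw',np.round([m@ux,m@uy,m@n],2))
    print('angle',np.degrees(np.arctan2(-(Rc[:,1]@uy),Rc[:,1]@ux)))
E
python3 co.py .15; python3 bow.py b2
```

```text
t 19.6 pos [0.5819 0.1652 0.2515] q [-0.82  0.47  0.69  1.38 -0.23  1.64 -1.31] open 1.003 F [ 0.1 -0.2 -0.3] M [ 0.13 -0.28 -0.01]
Rc
 [[ 0.894  0.386 -0.23 ]
 [ 0.374 -0.923 -0.096]
 [-0.249 -0.    -0.968]]
shift now-axes [-58.4  -1.4  76.1]  in target axes [  1.2 -95.   13.4] rot [-0.607  0.605 -1.482]
tcp sw mm [ 93.3  -0.6 163.4]
F sw [ 0.5 -0.5  0.5] M sw [ 0.01 -0.31 -0.01]
angle 89.90654081609799
pix 185 hist [ 2  1  3  5  4  3  3  3  5  4  3 14 37 80 18  0  0] X med -11.797484574737595 Y -0.9480138724851354 H end 99.9911286137484
t 19.65 pos [0.5806 0.1649 0.249 ] q [-0.82  0.47  0.69  1.39 -0.23  1.63 -1.31] open 1.001 F [ 0.3 -0.2  0.1] M [ 0.07 -0.28  0.03]
Rc
 [[ 0.893  0.385 -0.233]
 [ 0.373 -0.923 -0.097]
 [-0.253 -0.001 -0.968]]
```

Emit:
arm_command(moves=[0, 0, 0, -0.0434, 0.0432, -0.106, 0, 0, 0, -0.0434, 0.0432, -0.106, 0, 0, 0, -0.0434, 0.0432, -0.106, 0, 0, 0, -0.0434, 0.0432, -0.106, 0, 0, 0, -0.0434, 0.0432, -0.106, 0, 0, 0, -0.0434, 0.0432, -0.106, 0, 0, 0, -0.0434, 0.0432, -0.106, 0, 0, 0, -0.0434, 0.0432, -0.106, 0, 0, 0, -0.0434, 0.0432, -0.106, 0, 0, 0, -0.0434, 0.0432, -0.106, 0, 0, 0, -0.0434, 0.0432, -0.106, 0, 0, 0, -0.0434, 0.0432, -0.106])

```text
time: 20.65
position: [0.5775, 0.1652, 0.245]
eef_rot: [0.129, 0.63, 0.747, 0.168]
ft_force: [1.2, 0.4, -0.8]
opening: 1.001
```

Emit:
arm_command(moves=[0, 0, 0, -0.0434, 0.0432, -0.106, 0, 0, 0, -0.0434, 0.0432, -0.106, 0, 0, 0, 0, 0, 0, 0, 0, 0, 0, 0, 0])

```text
time: 20.98
position: [0.5779, 0.164, 0.2453]
eef_rot: [0.14, 0.538, 0.804, 0.211]
ft_force: [-0.3, 0.2, 0.2]
opening: 1.002
```

```bash
python3 co.py .15
```

```text
t 20.98 pos [0.5779 0.164  0.2453] q [-0.99 -0.16  0.64  2.04  0.09  0.72  0.01] open 1.002 F [-0.3  0.2  0.2] M [-0.16  0.49 -0.01]
Rc
 [[-0.381  0.806  0.453]
 [ 0.925  0.331  0.188]
 [ 0.002  0.49  -0.871]]
shift now-axes [  0.5 -88.2  11.1]  in target axes [  0.8 -88.3  10.2] rot [-0.011 -0.    -0.004]
tcp sw mm [ 86.6  -0.2 160.2]
F sw [0.6 0.  1. ] M sw [ 0.03  0.52 -0.03]
angle 0.20404160620272974
```

Emit:
arm_command(moves=[0, -22, 2.5, -0.011, 0, -0.004, 0, -22, 2.5, 0, 0, 0, 0, -22, 2.5, 0, 0, 0, 0, -22, 2.5, 0, 0, 0, 0, 0, 0, 0, 0, 0, 0, 0, 0, 0, 0, 0])

```text
time: 21.48
position: [0.5129, 0.1373, 0.1933]
eef_rot: [0.144, 0.535, 0.804, 0.215]
ft_force: [0.2, -0.0, -0.2]
opening: 1.0
```

```bash
python3 co.py .15; python3 bow.py b3
```

```text
t 21.48 pos [0.5129 0.1373 0.1933] q [-0.88 -0.29  0.53  2.25  0.19  0.62 -0.05] open 1.0 F [ 0.2 -0.  -0.2] M [-0.19  0.45  0.  ]
Rc
 [[-0.386  0.798  0.463]
 [ 0.922  0.336  0.192]
 [-0.002  0.501 -0.866]]
shift now-axes [ 0.5 -1.5  0.3]  in target axes [ 0.5 -1.5  0.3] rot [0.001 0.    0.004]
tcp sw mm [-2.000e-01  1.000e-01  1.503e+02]
F sw [ 0.7 -0.4  0.5] M sw [-0.    0.49  0.  ]
angle -0.21431852950169747
pix 174 hist [ 4  3  0  3  5  2  4  4  3  4  2 11 40 76 12  1  0] X med -12.421721621733496 Y -1.2953403936673134 H end 99.84731494242116
t 21.53 pos [0.5142 0.1377 0.1946] q [-0.88 -0.29  0.53  2.25  0.19  0.62 -0.05] open 1.006 F [ 0.2 -0.3  1.2] M [-0.2   0.47  0.07]
Rc
 [[-0.387  0.797  0.465]
 [ 0.922  0.335  0.193]
 [-0.002  0.503 -0.864]]
```

Emit:
arm_command(moves=[0.5, -1.5, 15, 0, 0, 0.004, 0, 0, 20, 0, 0, 0, 0, 0, 20, 0, 0, 0, 0, 0, 10, 0, 0, 0, 0, 0, 0, 0, 0, 0, 0, 0, 0, 0, 0, 0])

```text
time: 22.03
position: [0.5432, 0.1503, 0.1375]
eef_rot: [0.145, 0.535, 0.804, 0.216]
ft_force: [0.4, -0.0, -0.9]
opening: 1.002
```

```bash
python3 co.py .083; python3 bow.py b4
```

```text
t 22.03 pos [0.5432 0.1503 0.1375] q [-0.95 -0.11  0.65  2.25  0.04  0.46  0.08] open 1.002 F [ 0.4 -0.  -0.9] M [-0.17  0.47 -0.01]
Rc
 [[-0.385  0.798  0.464]
 [ 0.923  0.333  0.192]
 [-0.002  0.502 -0.865]]
shift now-axes [ 0.2 -2.1  2.5]  in target axes [ 0.2 -2.1  2.5] rot [0.003 0.001 0.002]
tcp sw mm [ 0.4  0.4 85.5]
F sw [ 0.5 -0.5 -0.2] M sw [ 0.02  0.5  -0.02]
angle -0.10122696441452612
pix 122 hist [ 5  1  4  4  3  2  3  4  2  4  1  7 24 50  8  0  0] X med -12.286968692111794 Y -8.752019516309186 H end 99.90142977661411
t 22.08 pos [0.5432 0.1503 0.1381] q [-0.95 -0.12  0.65  2.25  0.04  0.46  0.08] open 0.995 F [ 0.2 -0.7 -0.5] M [-0.22  0.43 -0.02]
Rc
 [[-0.385  0.797  0.465]
 [ 0.923  0.333  0.193]
 [-0.001  0.503 -0.864]]
```

Emit:
arm_command(moves=[0, -2, 0, 0, 0, 0, 0, 0, 0, 0, 0, 0, 0, 0, 0, 0, 0, 0, 0, 0, 0, 0, 0, 0, 0, 0, 0, 0, 0, 0, 0, 0, 0, 0, 0, 0, 0, 0, 0, 0, 0, 0, 0, 0, 0, 0, 0, 0], gripper=1, newtons=40)

```text
time: 22.75
position: [0.5405, 0.1489, 0.1362]
eef_rot: [0.144, 0.536, 0.803, 0.216]
ft_force: [-3.6, -1.6, 4.1]
opening: 0.253
```

```bash
python3 co.py .083; python3 bow.py b5
```

```text
t 22.75 pos [0.5405 0.1489 0.1362] q [-0.95 -0.12  0.65  2.26  0.04  0.46  0.07] open 0.253 F [-3.6 -1.6  4.1] M [-0.33  0.76 -0.01]
Rc
 [[-0.385  0.798  0.464]
 [ 0.923  0.333  0.193]
 [-0.     0.502 -0.865]]
shift now-axes [0.4 1.1 2.9]  in target axes [0.4 1.1 2.9] rot [ 0.003 -0.     0.001]
tcp sw mm [-2.8  0.2 85.9]
F sw [-0.7 -0.4  6.3] M sw [-0.02  0.83 -0.01]
angle -0.05166576760319927
pix 162 hist [ 2  2  1  4  4  7  6  4  7  4  5  5 24 53 12 10 10] X med -1.4344662350614101 Y -9.824104641647063 H end 100.02841927432226
t 22.8 pos [0.5405 0.1489 0.1362] q [-0.95 -0.12  0.65  2.26  0.04  0.46  0.07] open 0.252 F [-3.4 -2.1  4.1] M [-0.3   0.78  0.04]
Rc
 [[-0.385  0.798  0.464]
 [ 0.923  0.333  0.193]
 [-0.     0.502 -0.865]]
```

Emit:
arm_command(moves=[0, 1, 1.5, 0, 0, 0, 0, 0, 1.5, 0, 0, 0, 0, 0, 1, 0, 0, 0, 0, 0, 0, 0, 0, 0], newtons=70)

```text
time: 23.13
position: [0.5427, 0.1493, 0.1359]
eef_rot: [0.142, 0.537, 0.803, 0.216]
ft_force: [-40.4, -16.9, 51.3]
opening: 0.252
```

```bash
python3 co.py .078
```

```text
t 23.13 pos [0.5427 0.1493 0.1359] q [-0.96 -0.11  0.66  2.25  0.02  0.46  0.09] open 0.252 F [-40.4 -16.9  51.3] M [-1.41  3.99  0.17]
Rc
 [[-0.384  0.8    0.461]
 [ 0.923  0.331  0.195]
 [ 0.004  0.5   -0.866]]
shift now-axes [ 0.8 -0.5  6.5]  in target axes [ 0.8 -0.5  6.5] rot [ 0.    -0.003 -0.002]
tcp sw mm [-1.2 -0.2 84.5]
F sw [-11.6  -0.4  67. ] M sw [0.28 4.23 0.03]
angle 0.10108683409283672
```

Emit:
arm_command(moves=[0, -0.7, -4, 0, 0, 0, 0, 0, 0, 0, 0, 0, 0, 0, 0, 0, 0, 0])

```text
time: 23.38
position: [0.5408, 0.1491, 0.1363]
eef_rot: [0.144, 0.535, 0.803, 0.217]
ft_force: [-2.9, -1.3, 4.1]
opening: 0.249
```

```bash
python3 co.py .088;python3 bow.py b6
```

```text
t 23.38 pos [0.5408 0.1491 0.1363] q [-0.95 -0.12  0.65  2.26  0.04  0.46  0.08] open 0.249 F [-2.9 -1.3  4.1] M [-0.31  0.64  0.  ]
Rc
 [[-0.385  0.798  0.464]
 [ 0.923  0.333  0.193]
 [-0.     0.503 -0.864]]
shift now-axes [ 0.4  0.8 -2.3]  in target axes [ 0.4  0.8 -2.3] rot [ 0.003 -0.001  0.001]
tcp sw mm [-2.5  0.2 85.7]
F sw [-0.  -0.4  5.9] M sw [-0.04  0.71  0.02]
angle -0.06332699121199302
pix 166 hist [ 3  2  2  3  7  5  4  4  6  8  3  7 26 51 13  9 10] X med -1.1829543048491598 Y -10.082209555031541 H end 100.66559521409043
t 23.43 pos [0.5409 0.1491 0.1362] q [-0.95 -0.12  0.65  2.26  0.04  0.46  0.08] open 0.251 F [-3.4 -1.   5.9] M [-0.29  0.75  0.02]
Rc
 [[-0.385  0.798  0.464]
 [ 0.923  0.333  0.193]
 [-0.     0.503 -0.865]]
```

Emit:
arm_command(moves=[0, 0, 0.5, 0, 0, 0.03, 0, 0, 0, 0, 0, 0.03, 0, 0, 0, 0, 0, 0])

```text
time: 23.68
position: [0.5414, 0.1492, 0.1363]
eef_rot: [0.138, 0.56, 0.787, 0.221]
ft_force: [-9.1, -3.7, 11.5]
opening: 0.25
```

```bash
python3 co.py .078
```

```text
t 23.68 pos [0.5414 0.1492 0.1363] q [-0.94 -0.12  0.64  2.25  0.04  0.46  0.02] open 0.25 F [-9.1 -3.7 11.5] M [-0.52  1.11  0.05]
Rc
 [[-0.335  0.82   0.464]
 [ 0.942  0.276  0.193]
 [ 0.031  0.502 -0.865]]
shift now-axes [0.5 0.3 7.5]  in target axes [0.5 0.3 7.5] rot [ 0.003 -0.    -0.06 ]
tcp sw mm [-2.   0.1 85.5]
F sw [-2.1 -0.2 15.7] M sw [-0.03  1.22  0.07]
angle 3.4437536425821267
```

Emit:
arm_command(moves=[0, 0, 0, 0, 0, -0.06, 0, 0, 0, 0, 0, -0.06, 0, 0, 0, 0, 0, 0])

```text
time: 23.93
position: [0.5415, 0.1492, 0.1364]
eef_rot: [0.151, 0.51, 0.82, 0.212]
ft_force: [-7.8, -3.3, 11.3]
opening: 0.248
```

```bash
python3 co.py .078
```

```text
t 23.93 pos [0.5415 0.1492 0.1364] q [-0.96 -0.12  0.66  2.25  0.04  0.46  0.14] open 0.248 F [-7.8 -3.3 11.3] M [-0.4   1.   -0.02]
Rc
 [[-0.434  0.772  0.464]
 [ 0.901  0.389  0.193]
 [-0.031  0.502 -0.864]]
shift now-axes [0.4 0.2 7.5]  in target axes [0.5 0.2 7.5] rot [ 0.003 -0.     0.063]
tcp sw mm [-1.9  0.1 85.5]
F sw [-1.  -0.4 14.8] M sw [ 0.    1.08 -0.02]
angle -3.6306379511453772
```

Emit:
arm_command(moves=[0, 0, -0.5, 0, 0, 0.062, 0.7, 0, 0, 0, 0, 0, 0.7, 0, 0, 0, 0, 0, 0, 0, 0, 0, 0, 0])

```text
time: 24.27
position: [0.541, 0.1496, 0.1365]
eef_rot: [0.145, 0.536, 0.803, 0.216]
ft_force: [-1.4, -4.1, 5.0]
opening: 0.253
```

```bash
python3 co.py .078
```

```text
t 24.27 pos [0.541  0.1496 0.1365] q [-0.95 -0.12  0.64  2.26  0.05  0.46  0.07] open 0.253 F [-1.4 -4.1  5. ] M [-0.98  0.09 -0.52]
Rc
 [[-0.383  0.798  0.465]
 [ 0.924  0.332  0.192]
 [-0.001  0.503 -0.864]]
shift now-axes [-0.   0.4  7.7]  in target axes [-0.   0.4  7.7] rot [0.003 0.001 0.   ]
tcp sw mm [-2.1  0.6 85.7]
F sw [ 0.7 -3.5  6.6] M sw [-1.01  0.46 -0.01]
angle -0.0001513489500924906
```

Emit:
arm_command(moves=[0.7, 0, 0, 0, 0, 0, 0.7, 0, 0, 0, 0, 0, 0, 0, 0, 0, 0, 0])

```text
time: 24.52
position: [0.5405, 0.1504, 0.1364]
eef_rot: [0.145, 0.537, 0.803, 0.216]
ft_force: [-0.7, -6.2, 3.3]
opening: 0.247
```

```bash
python3 co.py .078
```

```text
t 24.52 pos [0.5405 0.1504 0.1364] q [-0.95 -0.12  0.64  2.26  0.05  0.46  0.06] open 0.247 F [-0.7 -6.2  3.3] M [-1.47 -0.15 -0.81]
Rc
 [[-0.382  0.799  0.465]
 [ 0.924  0.331  0.192]
 [-0.001  0.503 -0.864]]
shift now-axes [-0.9  0.5  7.7]  in target axes [-0.9  0.5  7.7] rot [ 0.003  0.002 -0.001]
tcp sw mm [-2.2  1.5 85.7]
F sw [-0.3 -5.7  5.2] M sw [-1.63  0.42  0.  ]
angle 0.05609897419636027
```

Emit:
arm_command(moves=[-1.4, 0, 0, 0, 0, 0, -1.4, 0, 0, 0, 0, 0, -0.7, 0, 0, 0, 0, 0, 0, 0, 0, 0, 0, 0])

```text
time: 24.85
position: [0.5409, 0.1496, 0.1364]
eef_rot: [0.144, 0.536, 0.803, 0.217]
ft_force: [-1.1, -0.0, 3.4]
opening: 0.247
```

```bash
python3 co.py .078
```

```text
t 24.85 pos [0.5409 0.1496 0.1364] q [-0.95 -0.12  0.65  2.26  0.04  0.46  0.08] open 0.247 F [-1.1 -0.   3.4] M [0.12 0.4  0.18]
Rc
 [[-0.384  0.798  0.464]
 [ 0.923  0.332  0.194]
 [ 0.001  0.503 -0.864]]
shift now-axes [-0.1  0.5  7.7]  in target axes [-0.1  0.6  7.7] rot [ 0.003 -0.002  0.   ]
tcp sw mm [-2.3  0.7 85.7]
F sw [1.5 0.1 4.2] M sw [0.32 0.33 0.03]
angle -0.005065803610488922
```

Emit:
arm_command(moves=[-0.7, 0, 0, 0, 0, 0, -0.7, 0, 0, 0, 0, 0, 0, 0, 0, 0, 0, 0])

```text
time: 25.1
position: [0.5411, 0.1485, 0.1362]
eef_rot: [0.144, 0.536, 0.803, 0.217]
ft_force: [-3.5, 4.3, 5.1]
opening: 0.246
```

```bash
python3 co.py .078; python3 bow.py b7
```

```text
t 25.1 pos [0.5411 0.1485 0.1362] q [-0.95 -0.12  0.65  2.26  0.03  0.46  0.08] open 0.246 F [-3.5  4.3  5.1] M [1.05 0.76 0.68]
Rc
 [[-0.385  0.798  0.463]
 [ 0.923  0.332  0.195]
 [ 0.002  0.502 -0.865]]
shift now-axes [1.  0.8 7.7]  in target axes [1.1 0.8 7.7] rot [ 0.003 -0.002  0.   ]
tcp sw mm [-2.5 -0.5 85.7]
F sw [1.8 5.1 5.9] M sw [ 1.43  0.3  -0.04]
angle -0.0038788685546369862
pix 165 hist [ 3  0  3  2  7  4  5  6  7  3  7  7 17 53 17  9 11] X med -0.5111046586167012 Y -10.463277692125263 H end 100.41495044815287
t 25.15 pos [0.5411 0.1485 0.1363] q [-0.95 -0.12  0.65  2.26  0.03  0.46  0.08] open 0.249 F [-3.7  3.6  5.6] M [1.   0.76 0.65]
Rc
 [[-0.385  0.798  0.463]
 [ 0.923  0.332  0.195]
 [ 0.002  0.502 -0.865]]
```

```bash
python3 -c "
from k import *
for t,(u0,u1,v0,v1) in (('top0',(253,279,156,172)),('scene0',(312,333,154,168))):
  c=load(t+'.npz'); cl=c.cloud(); q=cl-sw; X=q@ux*1000;Y=q@uy*1000;H=q@n*1000
  print(t,'H'); 
  for v in range(v0,v1): print(v,' '.join('%3d'%round(H[v,u]) for u in range(u0,u1)))
  print('X')
  for v in range(v0,v1): print(v,' '.join('%3d'%round(X[v,u]) if H[v,u]<27 else '  .' for u in range(u0,u1)))
  print('Y')
  for v in range(v0,v1): print(v,' '.join('%3d'%round(Y[v,u]) if H[v,u]<27 else '  .' for u in range(u0,u1)))
"
```

```text
top0 H
156  32  31  29  31  29  31  31  28  28  27  30  33  29  29  32  31  29  30  29  30  30  32  30  30  29  29
157  30  30  30  30  30  33  29  29  28  31  28  30  30  28  28  31  29  32  30  31  28  30  30  31  30  28
158  29 897  31  28  31  33  31  29  30  28  29  30  30  31  32  30  28  29  31  30  32   4  29  31  29  30
159  31  28  32  29  31  30  28  31  30  32  30  16  12   4   3   1  32  30  29   1   4   5   4  28  30  31
160  29  29  35  28  32  32  30  27  27  30  16   2   0   2   0   2   3   2   3   2   6  11   3  32  29  32
161  29  30  31  29  32  29  30  28  29   3   2   1   4   3   3   0   3   5   4   8  13  14  19  24  28  29
162  29  29  30  30  28  30  30  30  28   2   3   4   4   1   3   5   7  13  15  15  19  23  24  25  30  30
163  29  31  30  29  29  29  29  30   3   0   2   1   1   8  10  14  16  14  19  24  26  31  30  32  33  32
164  27  31  31  35  31  33  32   2   4   3   5   5  13  11  14  14  17  15  21  33  31  28  32  31  32  28
165  27  29  30  26   2   5   2   3   4  10  15  14  16  16  16  16  16  17  24  33  30  31  31  28  31  31
166  29  28  
[... 7103 characters left out ...]
   .   .   .   .  28  27  23  21  17  13   8   5   2   1  -3   .   .   .   .   .   .
161   .   .   .   .   .   .  22  19  17  14  12   8   4  -1  -4  -6 -13 -16   .   .   .
162   .   .   .   .   .   .  10  19  15  12  10   8   5   2  -2  -6 -11 -14 -19   .   .
163   .   .   .   .   .   .   .  12  14  11   9   6   4   1  -2  -4  -7 -12   .   .   .
164   .  20   .   .   .   .   .   .   8   5   7   5   .   .   .  -6  -9 -11   .   .   .
165   .   .   .   .   .   .   .   .   .   .   .   .   .   .   .   .   .   .   .   .   .
166   .   .   .   .   .   .   .   .   .   .   .   .   .   .   .   .   .   .   .   .   .
167   .   .   .   .   .   .   .   .   .   .   .   .   .   .   .   .   .   .   .   .   .
```

```bash
python3 -c "
from k import *
c=load('sceneb7.npz'); cl=c.cloud(); q=cl-sw; X=q@ux*1000;Y=q@uy*1000;H=q@n*1000
print('H',list(range(310,338)))
for A in (H,X,Y):
  for v in range(153,170): print(v,' '.join('%4d'%round(A[v,u]) for u in range(310,338)))
  print()
crop(c,305,140,345,175,20,'pics/zz.png')
"
```

```text
H [310, 311, 312, 313, 314, 315, 316, 317, 318, 319, 320, 321, 322, 323, 324, 325, 326, 327, 328, 329, 330, 331, 332, 333, 334, 335, 336, 337]
153  129  130  134  139  134  132  112   99  103  100   99  100  100  101   97   96   91   82   31   30   33   30   31   31    2    3    0    2
154  116  126  130  132  134  116  111   99  101   99   99  101   98   98   94   92  905   84   30   32   32   31   30   32   28    4    3    0
155  115  115  126  124  116  116  107  100   96   99  101   99  100   99   96   92   86   80   70   33   32   30   29   31   32   22    5    4
156  115  905  115  119  117  112  107   98   93   95   96   95   97   94   92   89   83   75   72   31   30   32   29   28   29   28    3    1
157  118  118  113  114  112  905  106   94   90   87   91   93   94   93   87   86   78   72   68   30   32   31   30   30   32   31   20    1
158  121  114  108  102  110  105   92   93   89   83   84   87   85   87   85   82   78   69   62   30   30   34   30   33   31   31   22    5
159  123  119  107   97   97   91   87   84   85   79   75   78   83   81   82   80   73   64
[... 5688 characters left out ...]
  18   15   12   11    7    5    3    1   -3   -6   -7  -10  -12  -14  -18  -21  -23  -26  -28  -32  -33  -34  -34  -35  -35
166   25   20   19   16   12   12    8    5    2    2   -2   -4   -7  -10  -12  -14  -16  -18  -21  -24  -27  -29  -33  -34  -35  -36  -35  -35
167   34   21   17   14   13   10    7    4    2    1   -3   -6   -8  -10  -13  -14  -18  -21  -23  -25  -26  -29  -33  -35  -35  -35  -36  -35
168   33   20   15   14   12    9    5    2    1   -2   -4   -7   -9  -11  -14  -16  -19  -21  -24  -26  -29  -32  -33  -35  -35  -36  -36  -38
169   33   30   15   10   10    7    4    2    0   -3   -6   -8  -10  -13  -15  -18  -20  -22  -25  -27  -29  -33  -32  -34  -35  -34  -37  -73
```

Emit:
arm_command(moves=[1.1, 0.4, 0, 0, 0, 0, 0, 0.5, 0.3, 0, 0, 0, 0, 0.5, 0, 0, 0, 0, 0, 0, 0, 0, 0, 0])

```text
time: 25.48
position: [0.5414, 0.1488, 0.1363]
eef_rot: [0.143, 0.536, 0.803, 0.216]
ft_force: [-9.6, 0.4, 10.4]
opening: 0.245
```

```bash
python3 co.py .078
```

```text
t 25.48 pos [0.5414 0.1488 0.1363] q [-0.95 -0.12  0.65  2.25  0.03  0.46  0.08] open 0.245 F [-9.6  0.4 10.4] M [0.29 1.46 0.52]
Rc
 [[-0.384  0.8    0.461]
 [ 0.924  0.331  0.193]
 [ 0.002  0.5   -0.866]]
shift now-axes [0.9 0.5 7.5]  in target axes [0.9 0.5 7.5] rot [ 0.    -0.001 -0.001]
tcp sw mm [-2.2 -0.3 85.5]
F sw [-1.6  3.7 14.1] M sw [0.98 1.24 0.03]
angle 0.04661634155728284
```

Emit:
arm_command(moves=[0, 0.5, 0, 0, 0, 0, 0, 0.5, 0, 0, 0, 0, 0, 0, 0, 0, 0, 0])

```text
time: 25.73
position: [0.5416, 0.1488, 0.1364]
eef_rot: [0.143, 0.537, 0.803, 0.215]
ft_force: [-13.0, -1.3, 12.7]
opening: 0.253
```

```bash
python3 co.py .078
```

```text
t 25.73 pos [0.5416 0.1488 0.1364] q [-0.95 -0.11  0.65  2.25  0.03  0.46  0.08] open 0.253 F [-13.   -1.3  12.7] M [0.22 1.78 0.47]
Rc
 [[-0.383  0.801  0.46 ]
 [ 0.924  0.332  0.193]
 [ 0.002  0.499 -0.867]]
shift now-axes [0.9 0.3 7.5]  in target axes [0.9 0.2 7.5] rot [-0.001 -0.001 -0.001]
tcp sw mm [-1.9 -0.3 85.5]
F sw [-3.8  3.5 18. ] M sw [ 1.    1.56 -0.04]
angle 0.0593666899340662
```

Emit:
arm_command(moves=[0, 0, -1.5, 0, 0, 0, 0, 0, -2, 0, 0, 0, 0, 0, -2, 0, 0, 0, 0, 0, -2, 0, 0, 0, 0, 0, 0, 0, 0, 0, 0, 0, 0, 0, 0, 0])

```text
time: 26.23
position: [0.5393, 0.1469, 0.1431]
eef_rot: [0.144, 0.537, 0.803, 0.216]
ft_force: [-0.1, 0.0, -2.3]
opening: 0.249
```

```bash
python3 co.py .090;python3 bow.py b8
```

```text
t 26.23 pos [0.5393 0.1469 0.1431] q [-0.94 -0.14  0.64  2.25  0.06  0.48  0.06] open 0.249 F [-0.1  0.  -2.3] M [-0.26  0.82  0.04]
Rc
 [[-0.383  0.8    0.463]
 [ 0.924  0.331  0.192]
 [ 0.001  0.501 -0.865]]
shift now-axes [ 1.8 -0.6  2.7]  in target axes [ 1.8 -0.6  2.7] rot [ 0.001  0.    -0.001]
tcp sw mm [-1.1 -1.2 92.7]
F sw [-0.5 -0.2 -1.2] M sw [0.08 0.85 0.  ]
angle 0.07105952135202638
pix 132 hist [ 1  0  0  3  2  0  6  4  3  6  4  5  8  5 14 41 29] X med 0.07630376504417363 Y -11.696878979301367 H end 107.30708831871802
t 26.28 pos [0.5393 0.147  0.1431] q [-0.94 -0.14  0.64  2.25  0.06  0.48  0.06] open 0.243 F [-0.3  0.3 -2.8] M [-0.3   0.9   0.06]
Rc
 [[-0.383  0.8    0.463]
 [ 0.924  0.331  0.192]
 [ 0.001  0.501 -0.865]]
```

Emit:
arm_command(moves=[1, 0, 0, 0, 0, 0, 1, 0, 0, 0, 0, 0, 1, 0, 0, 0, 0, 0, 1, 0, 0, 0, 0, 0, 0, 0, 0, 0, 0, 0, 0, 0, 0, 0, 0, 0])

```text
time: 26.78
position: [0.5384, 0.1501, 0.1434]
eef_rot: [0.144, 0.537, 0.803, 0.216]
ft_force: [1.2, -4.8, -1.9]
opening: 0.248
```

```bash
python3 co.py .090;python3 bow.py b9
```

```text
t 26.78 pos [0.5384 0.1501 0.1434] q [-0.94 -0.14  0.63  2.25  0.07  0.48  0.04] open 0.248 F [ 1.2 -4.8 -1.9] M [-1.44  0.52 -0.7 ]
Rc
 [[-0.382  0.799  0.464]
 [ 0.924  0.33   0.192]
 [ 0.     0.502 -0.865]]
shift now-axes [-1.5 -1.1  2.8]  in target axes [-1.5 -1.1  2.8] rot [ 0.002  0.001 -0.002]
tcp sw mm [-0.6  2.1 92.8]
F sw [-0.9 -5.2 -0.5] M sw [-1.33  1.03 -0.04]
angle 0.09713632104207937
pix 165 hist [ 0  1  3  3  3  5  6 10  7  6  9  5  8  6 11 55 26] X med -0.15351858811733093 Y -9.665425555403083 H end 107.06867421844626
t 26.83 pos [0.5383 0.1501 0.1434] q [-0.94 -0.14  0.63  2.25  0.07  0.48  0.04] open 0.251 F [ 0.9 -4.8 -2.9] M [-1.52  0.55 -0.75]
Rc
 [[-0.382  0.8    0.464]
 [ 0.924  0.33   0.192]
 [ 0.     0.502 -0.865]]
```

Emit:
arm_command(moves=[-1.5, 0, 0, 0, 0, 0, -1.5, 0, 0, 0, 0, 0, -1.5, 0, 0, 0, 0, 0, -1.5, 0, 0, 0, 0, 0, 0, 0, 0, 0, 0, 0, 0, 0, 0, 0, 0, 0])

```text
time: 27.33
position: [0.5398, 0.147, 0.1434]
eef_rot: [0.143, 0.536, 0.803, 0.217]
ft_force: [-2.5, 3.1, -2.5]
opening: 0.249
```

```bash
python3 co.py .090;python3 bow.py b10
```

```text
t 27.33 pos [0.5398 0.147  0.1434] q [-0.95 -0.14  0.64  2.25  0.06  0.48  0.07] open 0.249 F [-2.5  3.1 -2.5] M [0.44 1.44 0.59]
Rc
 [[-0.385  0.799  0.463]
 [ 0.923  0.332  0.194]
 [ 0.002  0.502 -0.865]]
shift now-axes [ 1.9 -1.2  2.8]  in target axes [ 1.9 -1.2  2.8] rot [ 0.002 -0.002  0.   ]
tcp sw mm [-0.5 -1.3 92.8]
F sw [-1.5  3.5 -0.8] M sw [1.12 1.16 0.03]
angle -0.013655209039921323
pix 131 hist [ 0  0  0  2  3  2  3  5  4  5  4  6  5  6 15 41 30] X med 0.629843254565568 Y -11.87939345746345 H end 107.34046252199664
t 27.38 pos [0.5398 0.1469 0.1434] q [-0.95 -0.14  0.64  2.25  0.06  0.48  0.07] open 0.249 F [-4.   3.7 -2.1] M [0.49 1.46 0.67]
Rc
 [[-0.385  0.799  0.463]
 [ 0.923  0.332  0.194]
 [ 0.002  0.502 -0.865]]
```

Emit:
arm_command(moves=[1, -0.6, 0, 0, 0, 0, 1, -0.6, 0, 0, 0, 0, 0, 0, 0, 0, 0, 0, 0, 0, 0, 0, 0, 0])

```text
time: 27.72
position: [0.5392, 0.1469, 0.1434]
eef_rot: [0.145, 0.536, 0.803, 0.217]
ft_force: [-0.8, 0.5, -1.7]
opening: 0.251
```

```bash
python3 co.py .090 -.0017 .0002
```

```text
t 27.72 pos [0.5392 0.1469 0.1434] q [-0.94 -0.14  0.64  2.25  0.06  0.47  0.06] open 0.251 F [-0.8  0.5 -1.7] M [0.02 0.84 0.16]
Rc
 [[-0.383  0.799  0.465]
 [ 0.924  0.33   0.193]
 [ 0.001  0.503 -0.864]]
shift now-axes [ 1.4 -0.7  3. ]  in target axes [ 1.4 -0.7  3. ] rot [ 0.004  0.    -0.001]
tcp sw mm [-1.  -1.2 93. ]
F sw [-0.7  0.4 -0.4] M sw [ 0.38  0.77 -0.03]
angle 0.07072897026973957
```

Emit:
arm_command(moves=[1.4, -0.7, 0, 0.004, 0, 0, 0, 0, 1.5, 0, 0, 0, 0, 0, 1.5, 0, 0, 0, 0, 0, 0, 0, 0, 0, 0, 0, 0, 0, 0, 0])

```text
time: 28.13
position: [0.5392, 0.1485, 0.14]
eef_rot: [0.143, 0.537, 0.803, 0.215]
ft_force: [-0.2, 0.1, -0.8]
opening: 0.251
```

```bash
python3 co.py .090 -.0017 .0002
```

```text
t 28.13 pos [0.5392 0.1485 0.14  ] q [-0.95 -0.13  0.64  2.25  0.06  0.47  0.06] open 0.251 F [-0.2  0.1 -0.8] M [-0.24  0.66  0.01]
Rc
 [[-0.383  0.801  0.461]
 [ 0.924  0.332  0.191]
 [ 0.     0.499 -0.867]]
shift now-axes [-0.1  0.5 -0.2]  in target axes [-0.1  0.5 -0.2] rot [-0.001  0.    -0.001]
tcp sw mm [-2.2  0.3 89.8]
F sw [ 0.1 -0.2  0.1] M sw [ 0.03  0.7  -0.01]
angle 0.06248086391213088
```

Clean: zero force. Descend straight with a small x correction.

Emit:
arm_command(moves=[0, 0.5, 1, 0, 0, 0, 0, 0, 1.5, 0, 0, 0, 0, 0, 1.5, 0, 0, 0, 0, 0, 0, 0, 0, 0, 0, 0, 0, 0, 0, 0])

```text
time: 28.55
position: [0.5414, 0.1497, 0.1369]
eef_rot: [0.143, 0.537, 0.803, 0.215]
ft_force: [-0.1, 0.0, -2.4]
opening: 0.247
```

```bash
python3 co.py .0857 -.0017 .0002
```

```text
t 28.55 pos [0.5414 0.1497 0.1369] q [-0.95 -0.12  0.65  2.25  0.04  0.46  0.07] open 0.247 F [-0.1  0.  -2.4] M [-0.22  0.63  0.02]
Rc
 [[-0.383  0.801  0.461]
 [ 0.924  0.332  0.192]
 [ 0.001  0.499 -0.867]]
shift now-axes [-0.4 -0.2  0.1]  in target axes [-0.4 -0.2  0.1] rot [-0.001 -0.    -0.001]
tcp sw mm [-1.5  0.6 85.8]
F sw [-0.6 -0.2 -1.3] M sw [ 0.04  0.67 -0.  ]
angle 0.050291208394590385
```

Emit:
arm_command(moves=[0, 0, 0.8, 0, 0, 0, 0, 0, 0.8, 0, 0, 0, 0, 0, 0, 0, 0, 0])

```text
time: 28.8
position: [0.542, 0.1498, 0.1366]
eef_rot: [0.142, 0.537, 0.803, 0.215]
ft_force: [-15.5, -6.2, 16.6]
opening: 0.245
```

```bash
python3 co.py .0857 -.0017 .0002; python3 bow.py b11
```

```text
t 28.8 pos [0.542  0.1498 0.1366] q [-0.95 -0.11  0.65  2.25  0.03  0.46  0.08] open 0.245 F [-15.5  -6.2  16.6] M [-0.66  1.88  0.06]
Rc
 [[-0.383  0.801  0.46 ]
 [ 0.924  0.331  0.192]
 [ 0.002  0.498 -0.867]]
shift now-axes [-0.3 -0.5 -0.4]  in target axes [-0.2 -0.5 -0.4] rot [-0.002 -0.001 -0.002]
tcp sw mm [-1.2  0.4 85.3]
F sw [-5.5 -0.  23.5] M sw [ 0.13  1.99 -0.  ]
angle 0.1095317323841752
pix 160 hist [ 2  2  2  4  4  7  2  9  6  5  6  6 22 46 15  3 14] X med -0.7385134849197429 Y -10.365502261310635 H end 100.29374040418803
t 28.85 pos [0.5419 0.1498 0.1366] q [-0.95 -0.11  0.65  2.25  0.03  0.46  0.08] open 0.248 F [-15.4  -5.5  18. ] M [-0.69  1.84  0.09]
Rc
 [[-0.383  0.801  0.46 ]
 [ 0.924  0.331  0.192]
 [ 0.002  0.498 -0.867]]
```

```bash
python3 -c "
from k import *
G={}
for t,(u0,u1,v0,v1) in (('top0',(250,282,152,175)),('scene0',(308,336,150,170))):
  c=load(t+'.npz'); cl=c.cloud(); q=cl-sw; X=q@ux*1000;Y=q@uy*1000;H=q@n*1000
  g={}
  for v in range(v0,v1):
    for u in range(u0,u1):
      if H[v,u]<22: g.setdefault((int(round(X[v,u])),int(round(Y[v,u]/2))),[]).append(H[v,u])
  print(t,'rows X from +12 to -16, cols Y from +28 to -26 step 2')
  print('     '+' '.join('%3d'%(2*y) for y in range(14,-14,-1)))
  for x in range(12,-17,-1): print('%4d '%x+' '.join('%3d'%round(np.mean(g[(x,y)])) if (x,y) in g else '  .' for y in range(14,-14,-1)))
for t in ('top0','top2','top3','top4','top1'):
  pass
"
```

```text
top0 rows X from +12 to -16, cols Y from +28 to -26 step 2
      28  26  24  22  20  18  16  14  12  10   8   6   4   2   0  -2  -4  -6  -8 -10 -12 -14 -16 -18 -20 -22 -24 -26
  12   .   .   .   .   .   .   .   .   .   .   .   .   .   .   .   .   .   .   .   .   .   .   .   .   .   .   .   .
  11   .   .   .   .   .   .   .   .   .   .   .   .   .   .   .   .   .   .   .   .   .   .   .   .   .   .   .   .
  10   .   .   .   .   .   .   .   .   .   .   .   .   .   .   .   .   .   .   .   .   .   .   .   .   .   .   .   .
   9   .   .   .   .   .   .   .   .   .   .   .   .   .   .   .   .   .   .   .   .   .   .   .   .   .   .   .   .
   8   .   .   .   .   .   .   .   .   .   .   .   .   .   .   .   .   .   .   .   .   .   .   .   .   .   .   .   .
   7   .   .   .   .   .   .   .   .   .   .   .   .   .   .   .   .   .   .   .   .   .   .   .   .   .   .   .   .
   6   .   .   .   .   .   .   .   .   .   .   .   .   .   .  16   .   .   .   .   .   .   .   .   .   .   .   .   .
   5   .   .   .   .   .   .   .   .   .   .   .   .  16   .   .   .   .   .   .   .   .   .   .   .   . 
[... 5339 characters left out ...]
-11   .   .   .   .   .   .   .   .   .   .   .   .   .   .   .   .   .   .   .   .   .   .   .   .   .   .   .   .
 -12   .   .   .   .   .   .   .   .   .   .   .   .   .   .   .   .   .   .   .   .   .   .   .   .   .   .   .   .
 -13   .   .   .   .   .   .   .   .   .   .   .   .   .   .   .   .   .   .   .   .   .   .   .   .   .   .   .   .
 -14   .   .   .   .   .   .   .   .   .   .   .   .   .   .   .   .   .   .   .   .   .   .   .   .   .   .   .   .
 -15   .   .   .   .   .   .   .   .   .   .   .   .   .   .   .   .   .   .   .   .   .   .   .   .   .   .   .   .
 -16   .   .   .   .   .   .   .   .   .   .   .   .   .   .   .   .   .   .   .   .   .   .   .   .   .   .   .   .
```

```bash
python3 -c "
from h import *
c=load('top0.npz'); g=c.img[190:213,358:388].astype(int).sum(2)//3; 
np.set_printoptions(linewidth=250); print(np.arange(358,388)); print(g)
"; sed -n 1,5p h.py >/dev/null
```

```text
[358 359 360 361 362 363 364 365 366 367 368 369 370 371 372 373 374 375 376 377 378 379 380 381 382 383 384 385 386 387]
[[ 67  66  66  67  67  66  67  67  66  67  65  67  66  66  67  66  66  66  65  67  66  65  65  65  64  66  65  61  44  42]
 [ 66  67  68  67  67  66  66  67  66  66  66  67  67  66  67  67  66  66  67  65  67  65  65  65  64  59  41  32  29  31]
 [ 68  67  67  68  68  66  65  64  74  93  76  67  66  66  66  66  67  67  67  67  65  66  66  67  59  35  20  25  35  41]
 [ 65  66  68  68  64  64  64  90 155 184 164  81  64  66  67  67  68  68  67  67  67  65  64  65  57  20  16  26  38  44]
 [ 66  64  65  64  66  64  61  87 174 205 181  94  65  65  64  65  65  66  67  67  66  65  65  60  39  18  16  25  41  57]
 [ 66  65  65  63  64  63  60  84 173 205 182  97  66  64  63  65  65  65  65  66  66  65  67  61  39  31  16  25  39  48]
 [ 65  66  64  64  64  65  59  82 172 204 183  98  69  69  68  68  68  68  68  68  68  67  67  68  93 127  54  25  37  46]
 [ 66  65  63  65  65  67  60  81 170 205 186 128 126 152 152 152 151 150 149 148 146 145 144 131 111 162  74  24  40
[... 1151 characters left out ...]
202 207 128  63  64  64  64  64  65  65  65  66  67  66  63  58  29  12  22  35  41]
 [ 67  67  66  66  64  65  60  74 154 195 193 126  66  66  66  65  65  65  65  67  67  67  67  66  60  26  12  22  36  47]
 [ 66  67  67  67  67  67  59  48  91 138 140  82  67  66  66  66  64  65  67  65  67  68  67  67  61  31  14  19  31  35]
 [ 66  67  66  67  68  67  65  61  66  81  83  66  66  67  65  65  66  66  65  67  67  67  66  67  61  34  19  14  20  22]
 [ 67  67  66  67  67  66  67  67  67  66  67  66  66  67  66  66  66  66  67  64  68  67  67  68  60  37  32  25  21  22]
 [ 66  67  67  66  67  67  66  67  66  67  66  67  68  67  66  67  67  67  66  66  67  67  67  67  66  63  55  34  40  57]]
```

```bash
python3 -c "
from h import *
np.set_printoptions(linewidth=200,suppress=True)
for t in ('top0','top2'):
  c=load(t+'.npz'); cl=c.cloud()
  for v in (200,201): print(t,v,[(u,round(1000*cl[v,u,1],1),round(1000*cl[v,u,2],1)) for u in range(358,408)])
c=load('scene0.npz'); cl=c.cloud()*1000
for v in range(242,262): print(v,[(u,*np.round(cl[v,u],0).astype(int)) for u in range(346,372) if cl[v,u,2]>5])
"
```

```text
top0 200 [(358, np.float64(-52.9), np.float64(-0.7)), (359, np.float64(-55.0), np.float64(2.3)), (360, np.float64(-57.9), np.float64(-1.8)), (361, np.float64(-59.9), np.float64(1.9)), (362, np.float64(-60.5), np.float64(16.4)), (363, np.float64(-63.0), np.float64(15.6)), (364, np.float64(-65.3), np.float64(16.0)), (365, np.float64(-67.4), np.float64(18.3)), (366, np.float64(-70.3), np.float64(14.8)), (367, np.float64(-72.8), np.float64(14.1)), (368, np.float64(-75.3), np.float64(13.4)), (369, np.float64(-77.0), np.float64(18.1)), (370, np.float64(-79.4), np.float64(17.9)), (371, np.float64(-81.0), np.float64(23.4)), (372, np.float64(-83.8), np.float64(20.4)), (373, np.float64(-85.9), np.float64(22.2)), (374, np.float64(-88.6), np.float64(20.3)), (375, np.float64(-90.7), np.float64(22.2)), (376, np.float64(-92.8), np.float64(23.4)), (377, np.float64(-95.6), np.float64(21.2)), (378, np.float64(-97.8), np.float64(22.3)), (379, np.float64(-99.9), np.float64(23.7)), (380, np.float64(-102.6), np.float64(22.0)), (381, np.float64(-105.2), np.float64(20.7)), (382, np.float64(-108.7), np.float
[... 18016 characters left out ...]
118), np.int64(22)), (371, np.int64(493), np.int64(-120), np.int64(22))]
261 [(360, np.int64(479), np.int64(-100), np.int64(8)), (361, np.int64(479), np.int64(-103), np.int64(12)), (362, np.int64(480), np.int64(-105), np.int64(13)), (363, np.int64(479), np.int64(-109), np.int64(18)), (364, np.int64(480), np.int64(-111), np.int64(20)), (365, np.int64(483), np.int64(-111), np.int64(18)), (366, np.int64(483), np.int64(-114), np.int64(20)), (367, np.int64(486), np.int64(-115), np.int64(19)), (368, np.int64(486), np.int64(-117), np.int64(22)), (369, np.int64(488), np.int64(-119), np.int64(21)), (370, np.int64(489), np.int64(-120), np.int64(23)), (371, np.int64(492), np.int64(-121), np.int64(21))]
```

Emit:
arm_command(moves=[0, 0, -0.6, 0, 0, 0.05, 0, 0, 0, 0, 0, 0.05, 0, 0, 0, 0, 0, 0.04, 0, 0, 0, 0, 0, 0])

```text
time: 29.18
position: [0.5419, 0.1498, 0.1368]
eef_rot: [0.127, 0.592, 0.763, 0.225]
ft_force: [-7.9, -3.5, 8.8]
opening: 0.247
```

```bash
python3 co.py .0857 -.0017 .0002 .14; python3 bow.py b12 | head -1
```

```text
t 29.18 pos [0.5419 0.1498 0.1368] q [-0.93 -0.11  0.63  2.25  0.03  0.46 -0.06] open 0.247 F [-7.9 -3.5  8.8] M [-0.59  1.15  0.2 ]
Rc
 [[-0.267  0.847  0.461]
 [ 0.961  0.198  0.192]
 [ 0.071  0.494 -0.867]]
shift now-axes [-0.4 -0.5 -0.2]  in target axes [-0.4 -0.5 -0.2] rot [-0.001 -0.001 -0.002]
tcp sw mm [-1.2  0.5 85.5]
F sw [-2.4 -0.5 12.8] M sw [0.01 1.28 0.23]
angle 8.15598219049667
pix 186 hist [ 2  2  3  2  9  7  3  6  7  8  3 10 29 51 18  7 13] X med -0.899814244596113 Y -8.885129490873279 H end 100.05544250110005
```

Emit:
arm_command(moves=[0, 0, -0.4, 0, 0, 0.1, 0, 0, 0, 0, 0, 0.06, 0, 0, 0, 0, 0, 0, 0, 0, 0, 0, 0, 0])

```text
time: 29.57
position: [0.5417, 0.1502, 0.1362]
eef_rot: [0.11, 0.65, 0.715, 0.234]
ft_force: [3.9, 4.3, -6.1]
opening: 0.247
```

```bash
python3 co.py 0.0855 -.0012 .0005 0.3
```

```text
t 29.57 pos [0.5417 0.1502 0.1362] q [-0.91 -0.11  0.61  2.25  0.02  0.46 -0.21] open 0.247 F [ 3.9  4.3 -6.1] M [-0.34  0.11  0.48]
Rc
 [[-0.132  0.878  0.461]
 [ 0.98   0.047  0.192]
 [ 0.147  0.477 -0.866]]
shift now-axes [-0.3  0.4 -0.4]  in target axes [-0.3  0.4 -0.4] rot [-0.001 -0.     0.002]
tcp sw mm [-1.5  1.  85.1]
F sw [ 2.1  2.2 -7.1] M sw [-0.    0.23  0.55]
angle 17.06036336392223
```

```bash
python3 bow.py b13
```

```text
pix 206 hist [ 2  2  4  5  9  4  7  6  7  9  4 12 37 58 12 14 11] X med -3.6142937901108843 Y -6.2584734666706545 H end 99.89938860345751
t 29.62 pos [0.5416 0.1503 0.1362] q [-0.91 -0.11  0.61  2.25  0.02  0.46 -0.21] open 0.25 F [ 4.9  3.  -6.3] M [-0.32  0.13  0.45]
Rc
 [[-0.132  0.878  0.461]
 [ 0.98   0.047  0.192]
 [ 0.147  0.477 -0.867]]
```

```bash
cat bow.py; ls pics | tail -30; ls -t pics | head -5
```

```text
from k import *
import sys
def meas(tag):
  c=grab('scene',tag); cl=c.cloud(); q=cl-sw; X=q@ux*1000;Y=q@uy*1000;H=q@n*1000
  hsv=cv2.cvtColor(c.img,cv2.COLOR_RGB2HSV)
  m=(abs(X+2)<30)&(abs(Y)<23)&(H>60)&(H<112)&(hsv[...,2]<90)
  m[:130]=0
  if m.sum()>20:
    top=np.percentile(H[m],80); mm=m&(abs(H-np.median(H[m&(H>top-6)]))<4)
    print('pix',m.sum(),'hist',np.histogram(H[m],bins=np.arange(60,112,3))[0],'X med',np.median(X[mm]),'Y',np.median(Y[mm]),'H end',np.median(H[mm]))
  crop(c,280,90,380,190,7,f'pics/{tag}_raw.png')
if __name__=='__main__': meas(sys.argv[1]); to(None,None)
scenea8.png
scenea9.png
sceneb1.png
sceneb10.png
sceneb11.png
sceneb12.png
sceneb13.png
sceneb2.png
sceneb3.png
sceneb4.png
sceneb5.png
sceneb6.png
sceneb7.png
sceneb8.png
sceneb9.png
sk.png
t2.png
t3.png
t4.png
t6.png
tc.png
tk.png
top0.png
top1.png
top2.png
top3.png
top4.png
top6.png
z.png
zz.png
b13_raw.png
sceneb13.png
b12_raw.png
sceneb12.png
b11_raw.png
```

View pics/b13_raw.png

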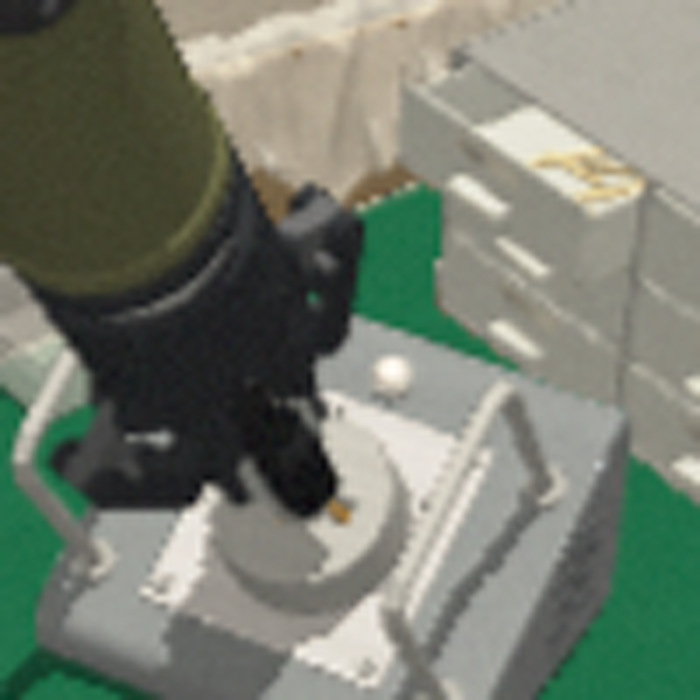

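View pics/b12_raw.png

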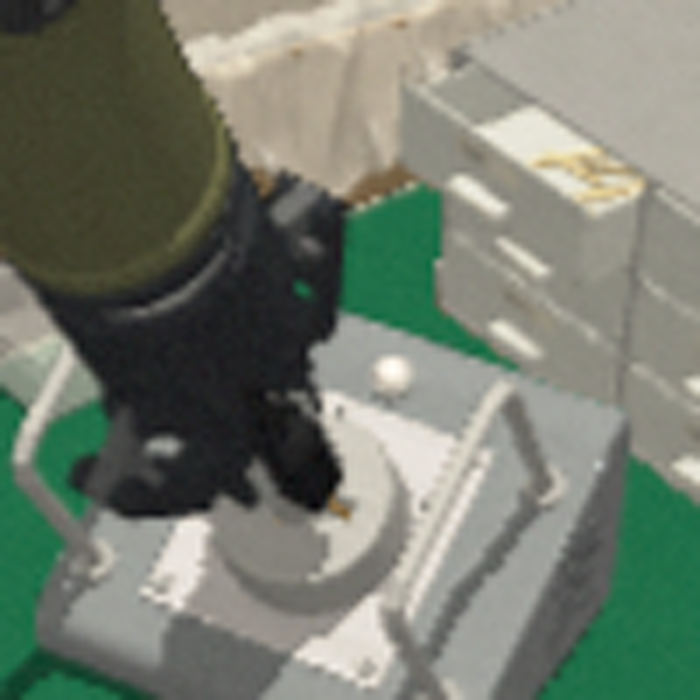

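Emit:
arm_command(moves=[0, 0, 0.2, 0, 0, 0.06, 0, 0, 0, 0, 0, 0.06, 0, 0, 0, 0, 0, 0, 0, 0, 0, 0, 0, 0])

```text
time: 29.95
position: [0.542, 0.1501, 0.1359]
eef_rot: [0.095, 0.692, 0.674, 0.24]
ft_force: [11.1, 5.3, -13.1]
opening: 0.252
```

```bash
python3 co.py 0.0855 -.0012 .0005 0.42
```

```text
t 29.95 pos [0.542  0.1501 0.1359] q [-0.9  -0.11  0.6   2.25  0.02  0.46 -0.33] open 0.252 F [ 11.1   5.3 -13.1] M [-0.07 -0.26  0.13]
Rc
 [[-0.024  0.887  0.461]
 [ 0.979 -0.074  0.192]
 [ 0.204  0.456 -0.866]]
shift now-axes [-0.1  0.3 -0.9]  in target axes [-0.1  0.3 -0.9] rot [-0.  0. -0.]
tcp sw mm [-1.5  0.7 84.6]
F sw [  4.8   0.3 -16.7] M sw [-0.08 -0.22  0.19]
angle 24.088041633679545
```

```bash
python3 bow.py b14
```

```text
pix 217 hist [ 2  3  3  3  9  7  8  6  8  8  9 13 40 63  8  9  9] X med -4.6535380699323055 Y -6.431306055855499 H end 99.66914161457976
t 30.0 pos [0.542  0.1501 0.1358] q [-0.9  -0.11  0.6   2.25  0.02  0.46 -0.33] open 0.247 F [ 11.    4.4 -13.5] M [-0.16 -0.25  0.18]
Rc
 [[-0.024  0.887  0.461]
 [ 0.979 -0.073  0.192]
 [ 0.204  0.456 -0.866]]
```

View pics/b14_raw.png

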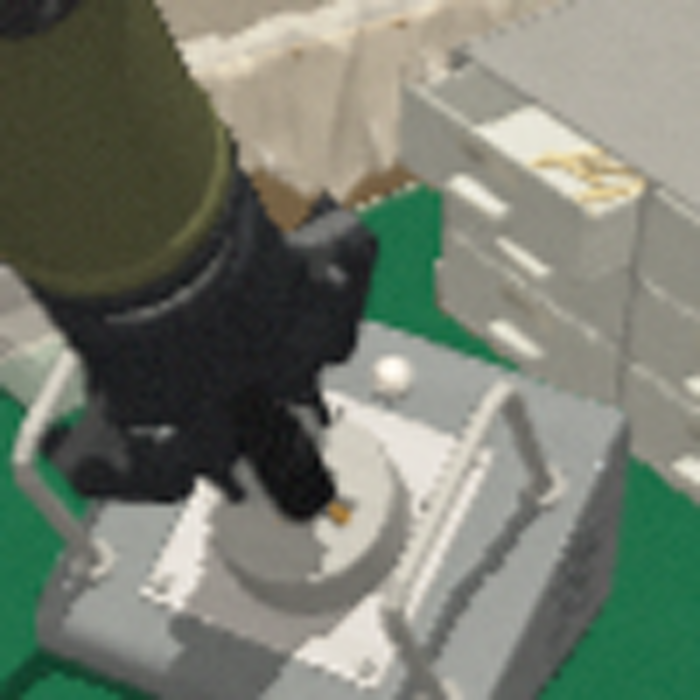

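Emit:
arm_command(moves=[0, 0, 0.5, 0, 0, 0.08, 0, 0, 0.3, 0, 0, 0.08, 0, 0, 0, 0, 0, 0.08, 0, 0, 0, 0, 0, 0, 0, 0, 0, 0, 0, 0])

```text
time: 30.42
position: [0.5421, 0.1501, 0.1354]
eef_rot: [0.066, 0.767, 0.587, 0.25]
ft_force: [4.5, 3.0, -5.7]
opening: 0.251
```

```bash
python3 co.py 0.0855 -.0012 .0005 0.66
```

```text
t 30.42 pos [0.5421 0.1501 0.1354] q [-0.87 -0.1   0.57  2.25  0.    0.46 -0.56] open 0.251 F [ 4.5  3.  -5.7] M [-0.13  0.31  0.01]
Rc
 [[ 0.187  0.868  0.461]
 [ 0.934 -0.303  0.192]
 [ 0.306  0.394 -0.867]]
shift now-axes [ 0.1  0.4 -1.3]  in target axes [ 0.1  0.4 -1.3] rot [-0.001  0.     0.001]
tcp sw mm [-1.6  0.6 84.2]
F sw [ 2.4  0.8 -6.8] M sw [0.   0.34 0.01]
angle 37.76226571555027
```

Emit:
arm_command(moves=[0, 0, 0.3, 0, 0, 0.1, 0, 0, 0, 0, 0, 0.1, 0, 0, 0, 0, 0, 0.1, 0, 0, 0, 0, 0, 0.1, 0, 0, 0, 0, 0, 0, 0, 0, 0, 0, 0, 0])

```text
time: 30.92
position: [0.5423, 0.1502, 0.1355]
eef_rot: [0.016, 0.868, 0.424, 0.258]
ft_force: [0.4, 1.1, -0.3]
opening: 0.251
```

```bash
python3 co.py 0.0845 -.0012 .0005 1.06
```

```text
t 30.92 pos [0.5423 0.1502 0.1355] q [-0.82 -0.1   0.52  2.25 -0.01  0.46 -0.94] open 0.251 F [ 0.4  1.1 -0.3] M [-0.53  0.58  0.38]
Rc
 [[ 0.507  0.728  0.461]
 [ 0.745 -0.639  0.192]
 [ 0.434  0.246 -0.867]]
shift now-axes [ 0.1  0.3 -0.4]  in target axes [ 0.1  0.3 -0.4] rot [-0.001  0.001  0.005]
tcp sw mm [-1.4  0.7 84.1]
F sw [1.2 0.5 0.2] M sw [-0.04  0.74  0.46]
angle 60.45306722284363
```

Emit:
arm_command(moves=[0, 0, 0, 0, 0, 0.1, 0, 0, 0, 0, 0, 0.1, 0, 0, 0, 0, 0, 0.1, 0, 0, 0, 0, 0, 0.1, 0, 0, 0, 0, 0, 0, 0, 0, 0, 0, 0, 0])

```text
time: 31.42
position: [0.5423, 0.15, 0.1355]
eef_rot: [-0.037, 0.935, 0.242, 0.256]
ft_force: [-0.9, -0.3, 1.0]
opening: 0.248
```

```bash
python3 co.py 0.0845 -.0012 .0005 1.46; python3 bow.py b15
```

```text
t 31.42 pos [0.5423 0.15   0.1355] q [-0.78 -0.09  0.48  2.25 -0.03  0.46 -1.33] open 0.248 F [-0.9 -0.3  1. ] M [-0.01  0.85 -0.07]
Rc
 [[ 0.752  0.471  0.461]
 [ 0.433 -0.881  0.192]
 [ 0.496  0.055 -0.866]]
shift now-axes [ 0.2  0.  -0.4]  in target axes [ 0.2  0.  -0.4] rot [-0.001  0.001  0.001]
tcp sw mm [-1.4  0.5 84.1]
F sw [ 0.4 -0.3  2.1] M sw [ 0.24  0.79 -0.22]
angle 83.59544706652123
pix 160 hist [ 6  3  6  7  5  7  3  7  9  3  9 11 38 24  2  7  8] X med -15.817696492148253 Y -2.145675141163454 H end 98.40085197018777
t 31.47 pos [0.5424 0.15   0.1354] q [-0.78 -0.09  0.48  2.25 -0.03  0.46 -1.33] open 0.246 F [ 0.  -0.1  1.5] M [-0.05  0.88 -0.01]
Rc
 [[ 0.752  0.471  0.461]
 [ 0.434 -0.88   0.192]
 [ 0.496  0.055 -0.866]]
```

View pics/b15_raw.png

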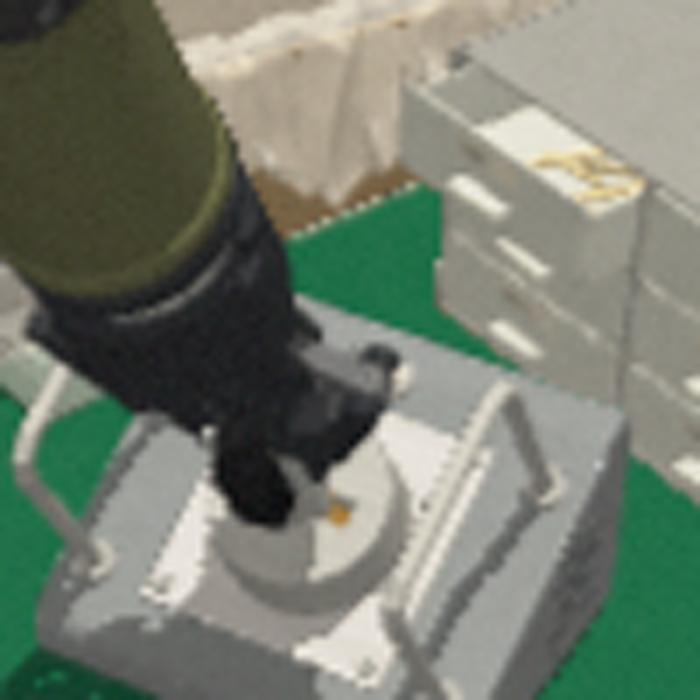

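Emit:
arm_command(moves=[0, 0, 0, 0, 0, 0.1, 0, 0, 0, 0, 0, 0.1, 0, 0, 0, 0, 0, 0.1, 0, 0, 0, 0, 0, 0.1, 0, 0, 0, 0, 0, 0.1, 0, 0, 0, 0, 0, 0.1, 0, 0, 0, 0, 0, 0, 0, 0, 0, 0, 0, 0])

```text
time: 32.13
position: [0.5422, 0.1501, 0.1354]
eef_rot: [-0.111, 0.965, -0.045, 0.233]
ft_force: [-2.7, 0.9, 2.1]
opening: 0.248
```

```bash
python3 co.py 0.0845 -.0012 .0005 2.06
```

```text
t 32.13 pos [0.5422 0.1501 0.1354] q [-0.72 -0.09  0.42  2.24 -0.04  0.46 -1.92] open 0.248 F [-2.7  0.9  2.1] M [ 0.12  0.91 -0.08]
Rc
 [[ 0.887 -0.036  0.461]
 [-0.139 -0.971  0.192]
 [ 0.441 -0.234 -0.867]]
shift now-axes [ 0.3 -0.  -0.4]  in target axes [ 0.3 -0.  -0.4] rot [-0.     0.001  0.001]
tcp sw mm [-1.5  0.6 84.1]
F sw [-0.2  1.6  3.7] M sw [ 0.36  0.8  -0.3 ]
angle 117.95676720082714
```

Emit:
arm_command(moves=[0, 0, 0, 0, 0, 0.1, 0, 0, 0, 0, 0, 0.1, 0, 0, 0, 0, 0, 0.1, 0, 0, 0, 0, 0, 0.1, 0, 0, 0, 0, 0, 0.08, 0, 0, 0, 0, 0, 0, 0, 0, 0, 0, 0, 0])

```text
time: 32.72
position: [0.5422, 0.1497, 0.1354]
eef_rot: [-0.163, 0.926, -0.274, 0.2]
ft_force: [-4.8, -2.6, 4.2]
opening: 0.25
```

```bash
python3 co.py 0.0845 -.0012 .0005 2.54
```

```text
t 32.72 pos [0.5422 0.1497 0.1354] q [-0.67 -0.08  0.38  2.24 -0.05  0.46 -2.39] open 0.25 F [-4.8 -2.6  4.2] M [ 0.24  1.15 -0.4 ]
Rc
 [[ 0.769 -0.443  0.461]
 [-0.574 -0.796  0.192]
 [ 0.282 -0.412 -0.867]]
shift now-axes [ 0.1 -0.5 -0.3]  in target axes [ 0.1 -0.5 -0.3] rot [ 0.001  0.001 -0.001]
tcp sw mm [-1.7  0.3 84.2]
F sw [-1.9 -0.8  7.1] M sw [ 0.37  0.97 -0.68]
angle 145.57078753266762
```

Emit:
arm_command(moves=[0, 0, 0, 0, 0, 0.05, 0, 0, 0, 0, 0, 0.05, 0, 0, 0, 0, 0, 0, 0, 0, 0, 0, 0, 0])

```text
time: 33.05
position: [0.5422, 0.1499, 0.1354]
eef_rot: [-0.173, 0.912, -0.32, 0.192]
ft_force: [-4.3, -1.6, 6.1]
opening: 0.248
```

```bash
python3 co.py 0.0845 -.0012 .0005 2.64
```

```text
t 33.05 pos [0.5422 0.1499 0.1354] q [-0.66 -0.08  0.37  2.24 -0.05  0.46 -2.49] open 0.248 F [-4.3 -1.6  6.1] M [ 0.23  1.16 -0.44]
Rc
 [[ 0.721 -0.517  0.461]
 [-0.65  -0.736  0.192]
 [ 0.24  -0.438 -0.867]]
shift now-axes [ 0.1 -0.4 -0.4]  in target axes [ 0.1 -0.4 -0.4] rot [0.001 0.001 0.   ]
tcp sw mm [-1.6  0.4 84.1]
F sw [-0.2 -0.1  8.3] M sw [ 0.35  0.98 -0.71]
angle 151.25908917630377
```

Emit:
arm_command(moves=[0, 0, 0, 0, 0, 0.04, 0, 0, 0, 0, 0, 0.03, 0, 0, 0, 0, 0, 0, 0, 0, 0, 0, 0, 0])

```text
time: 33.38
position: [0.5423, 0.1499, 0.1355]
eef_rot: [-0.179, 0.9, -0.351, 0.186]
ft_force: [-5.7, -2.7, 6.7]
opening: 0.244
```

```bash
python3 co.py 0.0845 -.0012 .0005 2.71
```

```text
t 33.38 pos [0.5423 0.1499 0.1355] q [-0.66 -0.08  0.36  2.24 -0.06  0.46 -2.56] open 0.244 F [-5.7 -2.7  6.7] M [ 0.04  1.18 -0.08]
Rc
 [[ 0.684 -0.565  0.461]
 [-0.699 -0.689  0.192]
 [ 0.209 -0.453 -0.867]]
shift now-axes [ 0.1 -0.2 -0.3]  in target axes [ 0.1 -0.2 -0.3] rot [0.001 0.001 0.001]
tcp sw mm [-1.5  0.5 84.2]
F sw [-1.4 -0.6  9.8] M sw [ 0.39  1.08 -0.32]
angle 155.19166909802715
```

Emit:
arm_command(moves=[0, 0, 0, 0, 0, 0.03, 0, 0, 0, 0, 0, 0.03, 0, 0, 0, 0, 0, 0, 0, 0, 0, 0, 0, 0])

```text
time: 33.72
position: [0.5422, 0.15, 0.1356]
eef_rot: [-0.184, 0.89, -0.377, 0.181]
ft_force: [-7.2, -3.6, 8.3]
opening: 0.247
```

```bash
python3 co.py 0.0845 -.0012 .0005 2.77
```

```text
t 33.72 pos [0.5422 0.15   0.1356] q [-0.65 -0.08  0.35  2.24 -0.06  0.46 -2.62] open 0.247 F [-7.2 -3.6  8.3] M [-0.35  1.26  0.54]
Rc
 [[ 0.651 -0.604  0.461]
 [-0.737 -0.648  0.191]
 [ 0.183 -0.464 -0.867]]
shift now-axes [ 0.1 -0.2 -0.1]  in target axes [ 0.1 -0.2 -0.1] rot [0.001 0.001 0.004]
tcp sw mm [-1.5  0.5 84.4]
F sw [-2.2 -0.8 11.9] M sw [0.41 1.3  0.39]
angle 158.46159737461755
```

Emit:
arm_command(moves=[0, 0, -0.4, 0, 0, -0.06, 0, 0, 0, 0, 0, 0, 0, 0, 0, 0, 0, 0])

```text
time: 33.97
position: [0.5422, 0.15, 0.1356]
eef_rot: [-0.179, 0.9, -0.351, 0.186]
ft_force: [-0.7, -1.4, 1.7]
opening: 0.247
```

```bash
python3 co.py 0.0845 -.0012 .0005 2.71
```

```text
t 33.97 pos [0.5422 0.15   0.1356] q [-0.65 -0.08  0.36  2.24 -0.05  0.46 -2.56] open 0.247 F [-0.7 -1.4  1.7] M [-0.37  0.69  0.54]
Rc
 [[ 0.684 -0.565  0.461]
 [-0.698 -0.69   0.191]
 [ 0.21  -0.453 -0.867]]
shift now-axes [ 0.2 -0.2 -0.2]  in target axes [ 0.2 -0.2 -0.2] rot [0.001 0.    0.002]
tcp sw mm [-1.5  0.6 84.3]
F sw [ 0.5 -1.3  2.9] M sw [0.2  0.78 0.51]
angle 155.1366970331893
```

Emit:
arm_command(moves=[0, 0, 0, 0, 0, 0, 0, 0, 0, 0, 0, 0, 0, 0, 0, 0, 0, 0, 0, 0, 0, 0, 0, 0, 0, 0, 0, 0, 0, 0, 0, 0, 0, 0, 0, 0, 0, 0, 0, 0, 0, 0, 0, 0, 0, 0, 0, 0], gripper=-0.3)

```text
time: 34.63
position: [0.542, 0.15, 0.1356]
eef_rot: [-0.179, 0.9, -0.352, 0.186]
ft_force: [0.6, 0.3, -0.9]
opening: 0.65
```

```bash
python3 co.py 0.0845 -.0012 .0005 2.71
```

```text
t 34.63 pos [0.542  0.15   0.1356] q [-0.65 -0.08  0.36  2.24 -0.06  0.46 -2.56] open 0.65 F [ 0.6  0.3 -0.9] M [-0.2   0.44  0.02]
Rc
 [[ 0.683 -0.567  0.461]
 [-0.7   -0.688  0.192]
 [ 0.208 -0.453 -0.867]]
shift now-axes [ 0.3 -0.4 -0.1]  in target axes [ 0.3 -0.4 -0.1] rot [ 0.001  0.001 -0.001]
tcp sw mm [-1.7  0.6 84.4]
F sw [ 0.8 -0.2 -0.3] M sw [-0.    0.48  0.02]
angle 155.32312977500433
```

Emit:
arm_command(moves=[0, 0, -10, 0, 0, 0, 0, 0, -15, 0, 0, 0, 0, 0, -15, 0, 0, 0, 0, 0, -15, 0, 0, 0, 0, 0, -10, 0, 0, 0, 0, 0, 0, 0, 0, 0, 0, 0, 0, 0, 0, 0])

```text
time: 35.22
position: [0.5123, 0.1375, 0.1924]
eef_rot: [-0.18, 0.899, -0.352, 0.186]
ft_force: [1.1, -0.5, -0.5]
opening: 0.649
```

```bash
python3 co.py 0.150 -.0012 .0005 2.71; python3 bow.py b16
```

```text
t 35.22 pos [0.5123 0.1375 0.1924] q [-0.6  -0.24  0.29  2.24  0.03  0.61 -2.64] open 0.649 F [ 1.1 -0.5 -0.5] M [-0.19  0.47 -0.  ]
Rc
 [[ 0.683 -0.567  0.462]
 [-0.701 -0.687  0.192]
 [ 0.208 -0.455 -0.866]]
shift now-axes [-0.   0.1 -0.4]  in target axes [-0.   0.1 -0.4] rot [-0.     0.    -0.001]
tcp sw mm [ -1.1   0.5 149.6]
F sw [ 1.1 -1.1 -0.1] M sw [ 0.01  0.51 -0.01]
angle 155.34045870645843
pix 163 hist [ 5  7 11 14  6  6 10  4  8  4  4 10 32 42  0  0  0] X med -0.3832717735764643 Y -9.322485477401704 H end 99.35239630190962
t 35.27 pos [0.512  0.1375 0.1916] q [-0.6  -0.24  0.29  2.24  0.03  0.61 -2.64] open 0.655 F [ 0.6 -0.5 -0.4] M [-0.2   0.52 -0.02]
Rc
 [[ 0.683 -0.567  0.46 ]
 [-0.7   -0.688  0.192]
 [ 0.208 -0.453 -0.867]]
```

View pics/b16_raw.png

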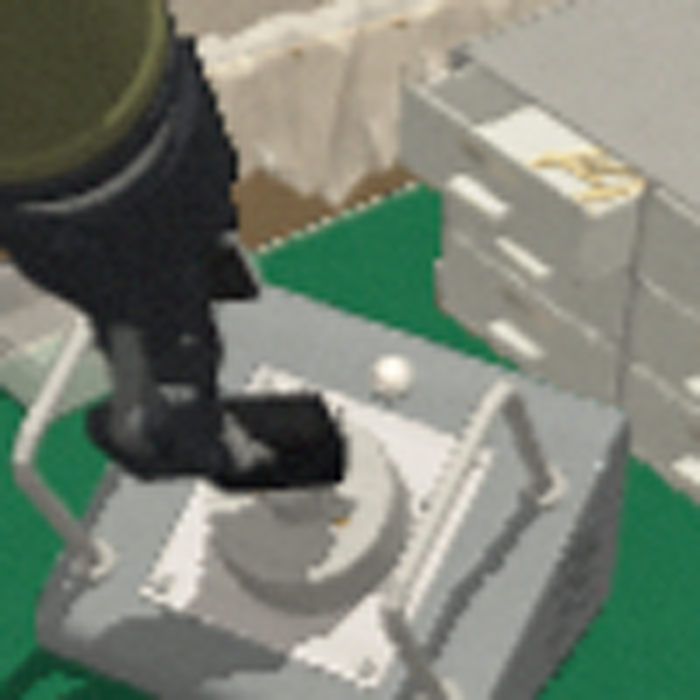

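Emit:
arm_command(moves=[0, 0, 0, 0, 0, -0.1, 0, 0, 0, 0, 0, -0.1, 0, 0, 0, 0, 0, -0.1, 0, 0, 0, 0, 0, -0.1, 0, 0, 0, 0, 0, -0.1, 0, 0, 0, 0, 0, -0.1, 0, 0, 0, 0, 0, -0.1, 0, 0, 0, 0, 0, -0.1, 0, 0, 0, 0, 0, -0.1, 0, 0, 0, 0, 0, -0.1, 0, 0, 0, 0, 0, 0])

```text
time: 36.18
position: [0.5117, 0.1376, 0.1906]
eef_rot: [-0.068, 0.958, 0.124, 0.248]
ft_force: [-0.2, 0.0, -0.0]
opening: 0.653
```

```bash
python3 - <<'E'
from workcell import *
import numpy as np
from scipy.spatial.transform import Rotation as R
s=sense();q=s['eef_rot'];r=R.from_quat([q[1],q[2],q[3],q[0]])
print(np.round(s['joint_pos'],2))
for v in ([0,0,100],[0,100,0],[-40,60,80]): print(v,r.inv().apply(v).round(1))
c=camera('scene');print(-R.from_rotvec(c['rvec']).inv().apply(c['tvec']))
E
```

```text
[-0.77 -0.26  0.44  2.25  0.13  0.62 -1.71]
[0, 0, 100] [ 49.2  -6.8 -86.8]
[0, 100, 0] [ 20.3 -96.   19.1]
[-40, 60, 80] [ 17.8 -73.9 -76.3]
[ 0.10278381 -0.43475988  0.7193612 ]
```

Emit:
arm_command(moves=[10, -1.5, -17, 0, 0, 0, 10, -1.5, -17, 0, 0, 0, 10, -1.5, -17, 0, 0, 0, 4, -19, 4, 0, 0, 0, 4, -19, 4, 0, 0, 0, 4, -19, 4, 0, 0, 0, 4, -19, 4, 0, 0, 0, 4, -19, 4, 0, 0, 0, 4, -19, 4, 0, 0, 0, 0, 0, 0, 0, 0, 0, 0, 0, 0, 0, 0, 0])

```text
time: 37.15
position: [0.5131, 0.258, 0.2492]
eef_rot: [-0.068, 0.959, 0.122, 0.248]
ft_force: [-0.1, 0.0, -0.2]
opening: 0.652
```

```bash
python3 bow.py b17; python3 - <<'E'
from k import *
c=grab('top','topend')
E
ls pics | grep -i topend
```

```text
pix 238 hist [ 4 12 11  9 11  8  6 12 10  6 13 19 59 53  5  0  0] X med -3.855610815144746 Y -0.5331784471020685 H end 98.86189360819512
t 37.2 pos [0.5134 0.2567 0.2492] q [-0.64 -0.17  0.07  2.08  0.14  0.73 -1.96] open 0.65 F [ 0.5 -0.3  0.6] M [-0.18  0.48  0.01]
Rc
 [[ 0.847  0.267  0.459]
 [ 0.199 -0.961  0.191]
 [ 0.492 -0.07  -0.868]]
toptopend.png
```

View pics/b17_raw.png

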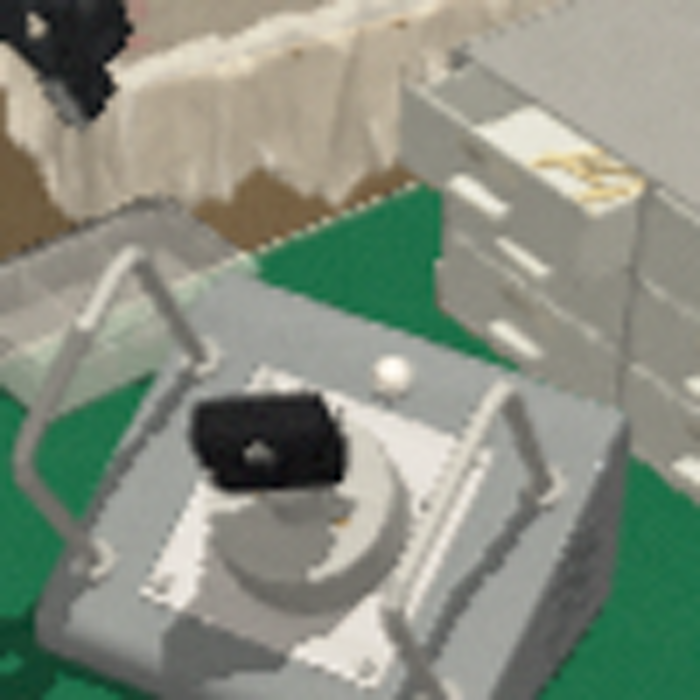

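```bash
ls -t pics | head -3; sed -n 1,40p h.py
```

```text
toptopend.png
b17_raw.png
sceneb17.png
import numpy as np, cv2
from scipy.spatial.transform import Rotation as R
class Cam:
    def __init__(s,d):
        s.d=d; s.img=d['image']; s.z=d['z_map']; s.f=200/np.tan(np.radians(float(d['vfov']))/2)
        s.cx=float(d['cx']); s.cy=float(d['cy']); s.Rm=cv2.Rodrigues(np.array(d['rvec'],float))[0]; s.t=np.array(d['tvec'],float)
        s.o=-s.Rm.T@s.t
    def ray(s,u,v):
        r=np.stack([(np.asarray(u)-s.cx)/s.f,(np.asarray(v)-s.cy)/s.f,np.ones(np.shape(u))],-1); return r@s.Rm
    def onz(s,u,v,z): 
        r=s.ray(u,v); return s.o+r*((z-s.o[2])/r[...,2])[...,None]
    def cloud(s):
        v,u=np.mgrid[0:400,0:640]; return s.o+s.ray(u,v)*s.z[...,None]
    def proj(s,p):
        q=np.asarray(p)@s.Rm.T+s.t; return np.stack([q[...,0]/q[...,2]*s.f+s.cx,q[...,1]/q[...,2]*s.f+s.cy],-1)
def load(n): return Cam(dict(np.load(n)))
def grab(n,tag):
    from workcell import camera
    c=camera(n); np.savez(f'{n}{tag}.npz',**c); cv2.imwrite(f'pics/{n}{tag}.png',c['image'][:,:,::-1]); return Cam(c)
def crop(c,x0,y0,x1,y1,k,fn): cv2.imwrite(fn,cv2.resize(c.img[y0:y1,x0:x1,::-1],None,fx=k,fy=k,interpolation=cv2.INTER_CUBIC))
def to(p,Rt):
    """remaining shift in current tool axes (mm) and rotvec"""
    from workcell import sense
    s=sense(); q=s['eef_rot']; Rc=R.from_quat([q[1],q[2],q[3],q[0]]).as_matrix(); 
    print('t',round(s['time'],2),'pos',np.round(s['position'],4),'q',np.round(s['joint_pos'],2),'open',round(s['opening'],3),'F',np.round(s['ft_force'],1),'M',np.round(s['ft_torque'],2))
    print('Rc\n',np.round(Rc,3))
    if p is not None:
        print('shift now-axes',np.round(1000*Rc.T@(np.asarray(p)-s['position']),1),' in target axes',np.round(1000*Rt.T@(np.asarray(p)-s['position']),1),'rot',np.round(R.from_matrix(Rc.T@Rt).as_rotvec(),3))
    return s,Rc
```

```bash
python3 - <<'E'
from k import *
for f in ('sceneb17.npz','toptopend.npz'):
  c=load(f); cl=c.cloud(); q=cl-sw; X=q@ux*1000;Y=q@uy*1000;H=q@n*1000
  hsv=cv2.cvtColor(c.img,cv2.COLOR_RGB2HSV)
  m=(abs(X+2)<35)&(abs(Y)<35)&(H>96)&(H<102)&(hsv[...,2]<90)
  print(f,m.sum())
  if m.sum()<10: continue
  P=np.c_[X[m],Y[m]].astype(np.float32)
  print(cv2.minAreaRect(P)); w,v=np.linalg.eigh(np.cov(P.T)); a=v[:,1]; print('angle cw from y', np.degrees(np.arctan2(a[0],a[1]))%180,P.mean(0))
  # fit plane-tilt of end face
  A=np.c_[P,np.ones(len(P))]; print('H fit',np.linalg.lstsq(A,H[m],rcond=None)[0])
E
```

```text
sceneb17.npz 114
((-3.1271986961364746, -1.0496845245361328), (17.64361572265625, 46.405086517333984), 25.3001651763916)
angle cw from y 154.11968745463372 [-2.8809872 -1.4601146]
H fit [2.59097274e-02 1.72699820e-02 9.90970593e+01]
toptopend.npz 192
((0.21804118156433105, -1.3354339599609375), (19.889238357543945, 47.00056457519531), 26.914297103881836)
angle cw from y 152.84027112517722 [ 0.71746   -1.2119933]
H fit [-3.57651638e-02 -1.37456786e-02  9.88072612e+01]
```

View pics/toptopend.png

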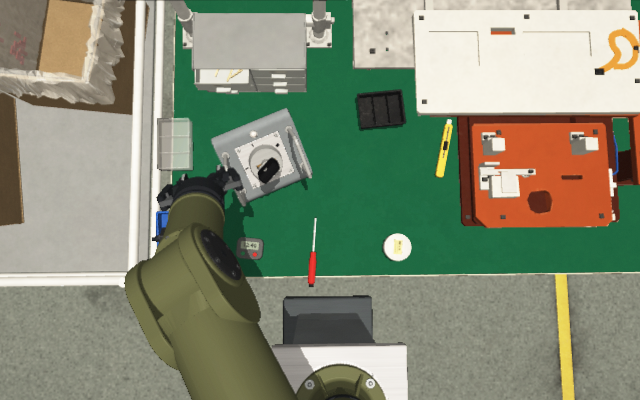

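```bash
python3 - <<'E'
from k import *
for f in ('sceneb17.npz','toptopend.npz','top0.npz','scene0.npz'):
  try: c=load(f)
  except Exception as e: print(e); continue
  cl=c.cloud(); q=cl-sw; X=q@ux*1000;Y=q@uy*1000;H=q@n*1000
  r=np.hypot(X+1,Y); m=(r>26)&(r<35)&(H>20)&(H<40)
  m2=(r>48)&(abs(X)<62)&(abs(Y)<62)&(abs(H)<10)
  print(f,'housing top',m.sum(),np.median(H[m]),'face',m2.sum(),np.median(H[m2]))
E
ls *.npz | head -40
```

```text
sceneb17.npz housing top 156 30.320598344593503 face 829 1.1076586923501497
toptopend.npz housing top 252 30.018395267639903 face 1500 1.0500673794986453
top0.npz housing top 342 29.96408440010276 face 1511 1.0453228830240466
scene0.npz housing top 224 30.14421064145943 face 920 1.286945589163161
scene0.npz
scene1.npz
scene2.npz
scene3.npz
scene4.npz
scene5.npz
scene6.npz
scenea1.npz
scenea10.npz
scenea11.npz
scenea12.npz
scenea13.npz
scenea14.npz
scenea15.npz
scenea16.npz
scenea17.npz
scenea18.npz
scenea19.npz
scenea2.npz
scenea20.npz
scenea21.npz
scenea22.npz
scenea23.npz
scenea3.npz
scenea4.npz
scenea5.npz
scenea6.npz
scenea7.npz
scenea8.npz
scenea9.npz
sceneb1.npz
sceneb10.npz
sceneb11.npz
sceneb12.npz
sceneb13.npz
sceneb14.npz
sceneb15.npz
sceneb16.npz
sceneb17.npz
sceneb2.npz
```

Emit:
arm_command(moves=[0, 0, 0, 0, 0, 0, 0, 0, 0, 0, 0, 0], gripper=1)

```text
time: 37.42
position: [0.5138, 0.2559, 0.2502]
eef_rot: [-0.068, 0.958, 0.121, 0.249]
ft_force: [0.4, -0.8, -0.5]
opening: 0.379
```

```bash
python3 co.py 0.150 -.0015 .0005 1.71
```

```text
t 37.42 pos [0.5138 0.2559 0.2502] q [-0.63 -0.18  0.07  2.08  0.14  0.73 -1.96] open 0.379 F [ 0.4 -0.8 -0.5] M [-0.19  0.49 -0.04]
Rc
 [[ 0.847  0.266  0.461]
 [ 0.198 -0.961  0.191]
 [ 0.494 -0.07  -0.867]]
shift now-axes [-53.7 117.6  26.5]  in target axes [-54.  117.4  26.3] rot [ 0.001  0.001 -0.003]
tcp sw mm [ 68.3 109.3 176.3]
F sw [ 0.5 -1.2  0.3] M sw [-0.01  0.53 -0.04]
angle 98.14457651855054
```

Emit:
arm_command(moves=[-9, 19.5, 0, 0, 0, 0, -9, 19.5, 0, 0, 0, 0, -9, 19.5, 0, 0, 0, 0, -9, 19.5, 0, 0, 0, 0, -9, 19.5, 0, 0, 0, 0, -9, 20, 0, 0, 0, 0, 0, 0, 12, 0, 0, 0, 0, 0, 14, 0, 0, 0, 0, 0, 0, 0, 0, 0, 0, 0, 0, 0, 0, 0])

```text
time: 38.25
position: [0.5109, 0.1377, 0.1923]
eef_rot: [-0.068, 0.959, 0.122, 0.248]
ft_force: [0.6, 0.2, -0.6]
opening: 0.001
```

```bash
python3 co.py 0.130 -.0015 .0005 1.71
```

```text
t 38.25 pos [0.5109 0.1377 0.1923] q [-0.54 -0.24  0.24  2.24  0.01  0.61 -1.62] open 0.001 F [ 0.6  0.2 -0.6] M [-0.21  0.47 -0.02]
Rc
 [[ 0.847  0.267  0.459]
 [ 0.2   -0.961  0.191]
 [ 0.493 -0.07  -0.867]]
shift now-axes [ 0.8  0.6 20.2]  in target axes [ 0.8  0.6 20.2] rot [ 0.     0.003 -0.002]
tcp sw mm [ -2.2   1.2 150.2]
F sw [ 0.9 -0.3 -0.1] M sw [-0.03  0.51 -0.01]
angle 98.07902579919991
```

Emit:
arm_command(moves=[0.4, 0.3, 10, 0, 0, 0, 0.4, 0.3, 10, 0, 0, 0, 0, 0, 4, 0, 0, 0, 0, 0, 2, 0, 0, 0, 0, 0, 0, 0, 0, 0, 0, 0, 0, 0, 0, 0], newtons=20)

```text
time: 38.75
position: [0.5241, 0.143, 0.1705]
eef_rot: [-0.068, 0.958, 0.122, 0.249]
ft_force: [0.0, 0.1, -0.6]
opening: -0.001
```

```bash
python3 co.py 0.121 -.0015 .0005 1.71
```

```text
t 38.75 pos [0.5241 0.143  0.1705] q [-0.55 -0.17  0.25  2.24 -0.01  0.55 -1.6 ] open -0.001 F [ 0.   0.1 -0.6] M [-0.18  0.5   0.03]
Rc
 [[ 0.846  0.268  0.46 ]
 [ 0.201 -0.961  0.192]
 [ 0.494 -0.07  -0.867]]
shift now-axes [-0.6  0.6  3.2]  in target axes [-0.6  0.6  3.2] rot [-0.     0.002 -0.001]
tcp sw mm [ -0.8   1.  124.2]
F sw [ 0.5 -0.2  0.3] M sw [0.03 0.53 0.01]
angle 98.01370990612388
```

Emit:
arm_command(moves=[-0.3, 0.3, 1.5, 0, 0, 0, 0, 0, 1.5, 0, 0, 0, 0, 0, 0, 0, 0, 0, 0, 0, 0, 0, 0, 0])

```text
time: 39.08
position: [0.5256, 0.1432, 0.1683]
eef_rot: [-0.068, 0.958, 0.122, 0.249]
ft_force: [-0.2, -0.5, 0.9]
opening: -0.0
```

```bash
python3 co.py 0.121 -.0015 .0005 1.71
```

```text
t 39.08 pos [0.5256 0.1432 0.1683] q [-0.55 -0.17  0.26  2.24 -0.02  0.54 -1.59] open -0.0 F [-0.2 -0.5  0.9] M [-0.18  0.44 -0.01]
Rc
 [[ 0.846  0.268  0.461]
 [ 0.2   -0.961  0.192]
 [ 0.495 -0.07  -0.866]]
shift now-axes [-0.8  0.2  0.6]  in target axes [-0.8  0.2  0.6] rot [-0.     0.    -0.001]
tcp sw mm [ -0.7   0.6 121.6]
F sw [ 0.8 -0.7  1.7] M sw [ 0.    0.48 -0.01]
angle 98.03177248647847
```

Emit:
arm_command(moves=[-0.4, 0, 0.7, 0, 0, 0, 0, 0, 0.7, 0, 0, 0, 0, 0, 0, 0, 0, 0, 0, 0, 0, 0, 0, 0])

```text
time: 39.42
position: [0.5263, 0.1436, 0.1686]
eef_rot: [-0.069, 0.958, 0.122, 0.25]
ft_force: [-8.8, -2.4, 13.8]
opening: 0.0
```

```bash
python3 co.py 0.121 -.0015 .0005 1.71
```

```text
t 39.42 pos [0.5263 0.1436 0.1686] q [-0.55 -0.17  0.26  2.24 -0.02  0.54 -1.59] open 0.0 F [-8.8 -2.4 13.8] M [-0.29  0.98  0.12]
Rc
 [[ 0.845  0.268  0.462]
 [ 0.2   -0.961  0.193]
 [ 0.496 -0.071 -0.865]]
shift now-axes [-1.6  0.4  0.4]  in target axes [-1.6  0.4  0.4] rot [-0.001 -0.001 -0.001]
tcp sw mm [  0.2   0.7 121.4]
F sw [-0.3  0.8 17.2] M sw [0.16 1.02 0.04]
angle 98.04264016505884
```

Emit:
arm_command(moves=[-1, 0, 0.8, 0, 0, 0, 0, 0, 0, 0, 0, 0, 0, 0, 0, 0, 0, 0])

```text
time: 39.67
position: [0.5264, 0.1436, 0.1685]
eef_rot: [-0.069, 0.958, 0.122, 0.251]
ft_force: [-12.4, -3.4, 18.7]
opening: 0.002
```

```bash
python3 co.py 0.121 -.0015 .0005 1.71
```

```text
t 39.67 pos [0.5264 0.1436 0.1685] q [-0.55 -0.17  0.26  2.24 -0.02  0.54 -1.59] open 0.002 F [-12.4  -3.4  18.7] M [-0.27  1.13  0.12]
Rc
 [[ 0.844  0.268  0.464]
 [ 0.199 -0.961  0.194]
 [ 0.498 -0.071 -0.865]]
shift now-axes [-1.7  0.4  0.3]  in target axes [-1.7  0.4  0.3] rot [-0.001 -0.003 -0.001]
tcp sw mm [  0.3   0.7 121.3]
F sw [-1.1  1.3 23.4] M sw [0.22 1.14 0.01]
angle 98.05731904300139
```

Firm stop at 23 N, so the key is bottomed. Backing off.

Emit:
arm_command(moves=[0, 0, -10, 0, 0, 0, 0, 0, -15, 0, 0, 0, 10, -1.5, -17, 0, 0, 0, 10, -1.5, -17, 0, 0, 0, 10, -1.5, -17, 0, 0, 0, 4, -19, 4, 0, 0, 0, 4, -19, 4, 0, 0, 0, 4, -19, 4, 0, 0, 0, 4, -19, 4, 0, 0, 0, 4, -19, 4, 0, 0, 0, 0, 0, 0, 0, 0, 0, 0, 0, 0, 0, 0, 0])

```text
time: 40.67
position: [0.5145, 0.2388, 0.2451]
eef_rot: [-0.068, 0.958, 0.123, 0.249]
ft_force: [0.3, -0.4, 0.2]
opening: -0.002
```

```bash
python3 bow.py b18; python3 - <<'E'
from k import *
grab('top','topend2')
for f in ('sceneb18.npz','toptopend2.npz'):
  c=load(f); cl=c.cloud(); q=cl-sw; X=q@ux*1000;Y=q@uy*1000;H=q@n*1000
  hsv=cv2.cvtColor(c.img,cv2.COLOR_RGB2HSV)
  m=(abs(X+2)<35)&(abs(Y)<35)&(H>94)&(H<102)&(hsv[...,2]<90)
  print(f,m.sum(),np.median(H[m]))
  if m.sum()<10: continue
  P=np.c_[X[m],Y[m]]; w,v=np.linalg.eigh(np.cov(P.T)); a=v[:,1]; print('angle cw from y', np.degrees(np.arctan2(a[0],a[1]))%180,P.mean(0))
E
```

```text
pix 238 hist [ 8  8  9  9  6 11  9 10  9 11  8 15 63 61  1  0  0] X med -3.0949275666316627 Y -2.578921914502994 H end 98.76407035357026
t 40.72 pos [0.5148 0.2377 0.2451] q [-0.55 -0.19  0.03  2.1   0.1   0.72 -1.89] open 0.0 F [-0.7 -0.4  0.3] M [-0.24  0.52 -0.02]
Rc
 [[ 0.846  0.268  0.46 ]
 [ 0.201 -0.961  0.191]
 [ 0.493 -0.069 -0.867]]
sceneb18.npz 142 98.65871941037679
angle cw from y 152.52675035074574 [-3.15242018 -2.40644764]
toptopend2.npz 211 98.65047730199008
angle cw from y 153.51594812108206 [ 1.57590249 -0.82253677]
```

View pics/b18_raw.png

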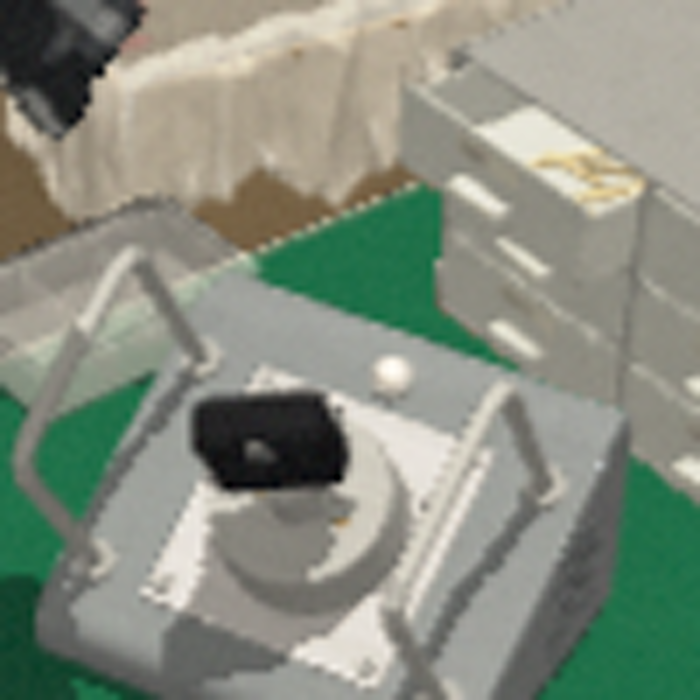

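View pics/toptopend2.png

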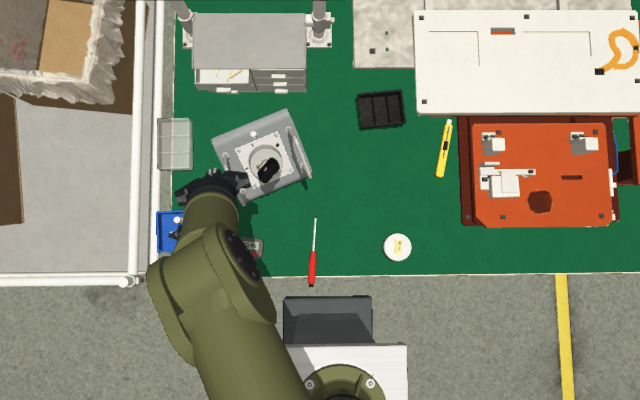

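```bash
python3 -c "
from workcell import *
print(hand_in())"
```

```text
the job is handed in; nothing more can be done
None
```

The key is in the switch, turned clockwise from off past standby to the on stop and left there. I handed the job in at about 41 s of the 67 s allowed, with the gripper clear of everything.

**Turn:** The wrist moment began rising at a tool angle of about 155°, as expected for the 150° stop plus pin play, and had gone up by about 1.1 N m by 158°. After I let go, both cameras showed the bow at about 153° clockwise of the slot.

**Home depth:** A final 23 N push on the bow's end did not move the key any further. The cross-pin turned freely, which it can only do below the housing's top plate.

**Disagreement:** The depth images put the bow's end at about 98.7 mm from the face, and the nominal home figure is 96 mm. The initial picture showed the key about 99 mm long, not 94, which may account for this, but I could not settle it.

**Other checks:** The last top picture shows the tin and the screwdriver where they were. The arm partly covers the timer there, but it was in place in the previous top picture. I saw no force near the limits.

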